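Scoop cap nuts into the filling chute and hold its gate open

TASK

With the scoop, not with the fingers, take a scoopful of at least three of the four cap nuts from the tray and tip it into the chute while its gate is shut, without spilling any; then stand the scoop flat on the bench again. Then pull the chute's spring-shut slide out by its peg to the mark, where the peg stands between the two pointers, so that the nuts drop into the carton, and finish while still holding it there: do not let go. Nuts that you did not scoop stay in the tray, none stay in the scoop or chute, and the other things on the bench stay where they are.

Things in the scene. Friction and masses are not known exactly. Their poses are not given: they have to be found in the camera images.
- scoop_grip (a point): Grip point of the loose sheet-metal hand scoop (0.22 kg), which starts flat on the bench between tray and chute: on the axis of its upright square wooden handle (22 x 22 mm, 85 mm long, behind the pan), 30 mm below the handle's top, 100 mm above the pan's underside. x points to the pan's open front, z up the handle
- scoop_lip (a point): Middle of the scoop's thin front edge, on its underside: 116 mm ahead of (+x) and 100 mm below scoop_grip, same axes. The pan is 100 mm wide, 105 mm long from this lip to its back, floor 3 mm (the last 16 mm taper to the edge), side walls 34 mm (they begin 27 mm behind the lip), back wall 46 mm high
- scoop_pan (a point): Centre of the scoop's pan, 13 mm above its underside, 60 mm behind scoop_lip. Same axes
- tray: Open grey tray of nuts, fixed, left or right of the robot (the chute is on the other side). 260 x 122 (x by y) x 38 mm high, walls and floor 5 mm. Origin under its centre, x lengthways away from the robot: the nuts lie within 93 mm of the +x end wall's inner face. The scoop fits in lengthways; pushed along the floor to that wall it gathers the nuts, too wide for the gap beside it
- nut0: Plain steel cap nut, 26 mm across, 20 mm tall, 35 g, edges well rounded; slides easily on the metal and plastic here (friction about 0.3). One of four alike. Origin at its centre
- nut1: Plain steel cap nut, 26 mm across, 20 mm tall, 35 g, edges well rounded; slides easily on the metal and plastic here (friction about 0.3). One of four alike. Origin at its centre
- nut2: Plain steel cap nut, 26 mm across, 20 mm tall, 35 g, edges well rounded; slides easily on the metal and plastic here (friction about 0.3). One of four alike. Origin at its centre
- nut3: Plain steel cap nut, 26 mm across, 20 mm tall, 35 g, edges well rounded; slides easily on the metal and plastic here (friction about 0.3). One of four alike. Origin at its centre
- chute: Grey sheet-metal filling chute, fixed, over a small fixed open carton. Origin at bench level under its throat, z up; the slide pulls out along -x, roughly to the robot. Throat 80 x 90 mm inside (x by y) from the gate (top at 70 mm) to 126 mm, then flaring to a mouth 130 x 140 mm, rim at 152 mm. Carton: rim 56 mm high, x from -50 to +100 mm, 59 mm to each side
- throat (a point): Centre of the chute's throat, 95 mm above the bench, 25 mm above the gate. Same axes as the chute
- carton (a point): Centre of the carton's inner floor, 8 mm above the bench. Same axes as the chute
- chute_mouth (a point): Centre of the chute's mouth at rim height (152 mm above the bench). Same axes as the chute
- gate (a joint): How far the gate under the chute is pulled out, m: 0 shut, 0.1 against the stop, 0.08 at the mark, where the throat is open. A spring always pulls it shut: about 3 N when shut, about 10 N at the mark
- pull_slide: The steel gate slide with its upright round black peg, 20 mm in diameter, 60 mm tall. Origin at the peg's foot, 70 mm above the bench, 130 mm from the chute's origin along -x when shut
- peg_grip (a point): Point on the peg's axis, 22 mm below its top, 108 mm above the bench. Same axes as the chute
- gate_mark (a point): The mark: the point where peg_grip is when the gate is at the mark, midway between two fixed pointers standing on the rails beside the slide (56 mm to each side, tops 80 mm above the bench). Same axes as the chute
- parcel: Bystander: brown packed parts box, 100 x 70 x 50 mm. Origin at its underside
- small_parcel: Bystander: brown packed parts box, 70 x 50 x 40 mm. Origin at its underside
- grease_tin: Bystander: plain metal tin, 60 mm across, 70 mm high. Origin at its underside
- hub: Bystander: bare wheel hub standing on end, 60 mm across, 95 mm high. Origin at its underside
- mug: Bystander: white mug, 80 mm across, 90 mm high. Origin at its underside
- spanner: Bystander: steel spanner lying flat, 150 mm long (origin near its middle)
Things that resemble listed ones, but are neither listed nor needed, are in the scene too. Leave any orange, purple or yellow look-alike of the part that bears scoop_grip alone.

How it is judged:
By the outcome, as a careful person would: the job done as asked, in the order asked, and still so for the second after the job is handed in, while the arm keeps its last pose, push and grip.
It also fails if it takes over 67 s, if anything falls off the work surface, if the arm or the gripper's body presses on something with over 40 N, if the wrist force passes 120 N, or if a joint passes its speed limit or range.

ROBOT

A 6-joint arm with a two-finger parallel gripper is mounted at the origin on the work surface. World frame = base frame: x ahead of the robot, y to its left, z up, the work surface at z = 0. Lengths are in m, angles in degrees, forces in N, time in s.
With the tool pointing down it reaches from about 0.3 to 0.75 m from the base axis. Payload 8.5 kg.
Tool frame: the origin (TCP) lies midway between the tips of the shut fingers; the grasp point (between the pads) lies 19 mm behind it; z points along the fingers, y is the direction in which the jaws open and shut (so a half turn about z gives the same grasp; the last joint's range is limited). The gripper opens to 85 mm and grips with 20 to 120 N. Pads are 22 mm wide; open, the fingers measure 114 mm over their backs; the gripper's body (76 mm by 85 mm) begins 54 mm behind the grasp point. The pads swing forward as they close: fully open they stand 13 mm farther back than shut.
Start: joints at [56.075, 21.807, 74.336, -0, 83.858, -12.336], TCP at [0.202, 0.511, 0.231] pointing down, gripper open.
Joint ranges: [-178.18, 178.18], [-50.72, 133.34], [12.68, 142.11], [-81.47, 261.47], [9.98, 163.14], [-165.26, 165.26]. Speed limits (degrees/s): [136.94, 136.94, 180, 180, 180, 180].

INTERFACE

Orientations are given as a 3x3 rotation matrix whose columns are the frame's x, y, z axes.
In Python, from rig import env, eyes, close_job gives the robot as it stands.
- The arm moves only by the tool jog_arm, never from a script. Its argument "deltas" is one flat list of numbers, 7 for each row, row after row: the shift along the tool's x, y, z in units of 0.75 m (1.0 is 0.75 m), then the turn, a rotation vector about the tool's x, y, z in units of 180 degrees (1.0 is 180 degrees), then the gripper command: -1 is fully open, 1 is shut, values between are in proportion. In form: [dx, dy, dz, ax, ay, az, fingers, dx, dy, dz, ax, ay, az, fingers, ...]. A call has 1 to 12 rows; each row is the pose to reach, as a shift and turn from the pose commanded when the call began, along the tool's axes at that moment, turning the shorter way round; what a row does not reach only later rows make up. A row lasts 1/12 s, in which the tool goes at most 41.7 mm and 7.16 degrees, less where a joint would pass 70% of its speed; a pose out of reach is approached as far as the arm can. A call with a number of a shift or a turn outside -1 to 1 is refused whole. A call with a gripper value outside its range is refused whole. The fingers move at their own pace and stop on an object; "grip_force" is the grip in N (left out, the last holds). Time passes only in rows, so rows that repeat a pose let the fingers close. It gives the time, the measured TCP pose, the force and the opening at its end, in the units of the state.
- env.observe(): the state, without advancing time (a new reading comes with each control period).
- eyes.get_image(name): name is "side" or "top"; returns the picture (420x560x3 uint8, red, green, blue); there is no depth.
- eyes.camera_params(name): a dict with "intrinsics" (3x3 intrinsics, pixels), "k1" (the pictures are not rectified: a ray, as slopes to the right and down, at radius r is drawn at 1 + k1 r^2 times it, then the intrinsics apply), "R" (3x3) and "t" (3): a world point X has camera coordinates R X + t. Camera axes: x right, y down, z forward; pixel columns grow to the right and rows downward; lengths in m; the calibration is good to about 2 mm. A picture is of the moment at which its call begins. camera_params takes no time and is no camera call.
- close_job(): hands the job in, once; it reports no verdict.
The state is a dict: "time_s": time; "q": joint angles; "qvel": joint speeds; "joint_efforts": joint torques, N m; "position": TCP position; "tool_rot": TCP orientation; "ft_force": force on the tool from outside, world axes, zero at the start; "wrist_torque": the same for the moment, N m; "grip_width": finger opening in m.
Only numpy, scipy, OpenCV 4.12 (cv2) and the standard library are available. Lean on these libraries where they do the work, as an engineer would, in place of code of your own. Each camera call takes 0.05 s, during which the arm holds its last target.

## Working session

There is one attempt and no reset: what is moved stays moved. The work goes in short steps, Python scripts to look and compute and a tool call to move; the robot and the scene stay as the last step left them, time stands still between calls to the robot, and variables do not carry over. Pictures are saved under pics/ and viewed, and the job is handed in when it is done.

Besides the shell and the picture viewer there is one more tool, called after "Request:" as name(argument=value, ...), one argument or row to a line, values as JSON. jog_arm: Moves the arm, as the interface text tells. Its arguments: {"type":"object","properties":{"deltas":{"type":"array"},"grip_force":{"type":"number"}},"required":["deltas"]}

```bash
ls; mkdir -p pics; cat > h.py <<'E'
import numpy as np, cv2
from rig import env, eyes, close_job
def snap(n,f):
    im=eyes.get_image(n); cv2.imwrite('pics/'+f,im[:,:,::-1]); return im
E
python3 - <<'E'
from h import *
snap('top','top0.png');snap('side','side0.png')
for n in('top','side'):
    print(eyes.camera_params(n))
s=env.observe(); print(s)
E
```

```text
pics
{'intrinsics': array([[435.95833145,   0.        , 273.55548582],
       [  0.        , 435.95833145, 205.89803284],
       [  0.        ,   0.        ,   1.        ]]), 'k1': 0.04641514446990143, 'R': array([[ 0.00601545, -0.9998258 , -0.01766886],
       [-0.99423931, -0.00408909, -0.10710497],
       [ 0.10701406,  0.01821136, -0.99409071]]), 't': array([0.01972318, 0.50947743, 1.21019694])}
{'intrinsics': array([[391.54335341,   0.        , 282.67181178],
       [  0.        , 391.54335341, 206.76159103],
       [  0.        ,   0.        ,   1.        ]]), 'k1': -0.05894937234186655, 'R': array([[ 0.88515462, -0.46525206,  0.00646646],
       [-0.24148094, -0.47121464, -0.84831817],
       [ 0.39772886,  0.74933122, -0.52944732]]), 't': array([-0.45149139,  0.20989284,  0.84461771])}
{'time_s': 0.1, 'q': array([ 5.60737312e+01,  2.18365134e+01,  7.43786809e+01, -3.06588103e-03,
        8.38567703e+01, -1.23344031e+01]), 'qvel': array([-0.03790067, -0.02253847, -0.07180609,  0.05201231, -0.12423774,
       -0.03453937]), 'joint_efforts': array([ 2.28134493e-03, -4.49220979e+01, -2.31654185e+01, -2.66312572e-04,
        3.69863701e-03,  2.94415099e-05]), 'position': array([0.20225243, 0.51118703, 0.23078947]), 'tool_rot': array([[-9.29830788e-01,  3.67986786e-01, -6.56871063e-04],
       [ 3.67987309e-01,  9.29830195e-01, -1.07188323e-03],
       [ 2.16339683e-04, -1.23839024e-03, -9.99999210e-01]]), 'ft_force': array([-0.38656691, -0.50501858,  0.06965997]), 'wrist_torque': array([-0.004006  , -0.02479458,  0.0390089 ]), 'grip_width': 0.08510112331261001}
```

View pics/top0.png

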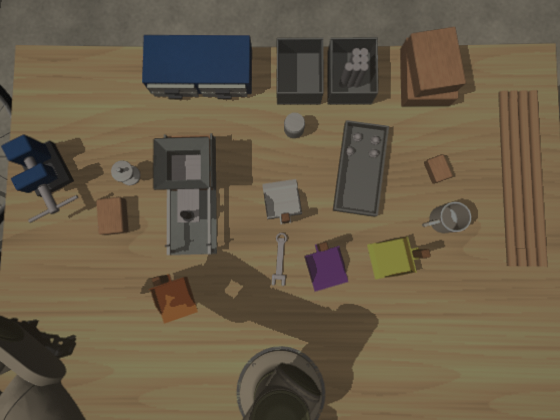

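View pics/side0.png

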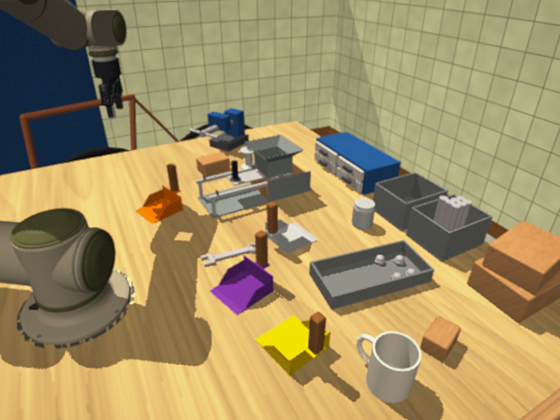

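The top view has the chute at (187,195), with its peg at (187,216). The grey scoop's pan is at (282,198) with its handle at (285,217), and the tray is at (361,168) with four nuts near its upper end. The purple, yellow and orange look-alikes are further down the picture. Next I'll zoom in.

```bash
cat >> h.py <<'E'
P={n:eyes.camera_params(n) for n in('top','side')}
def ray(n,uv):
    p=P[n];K=p['intrinsics'];d=np.array([(uv[0]-K[0,2])/K[0,0],(uv[1]-K[1,2])/K[1,1]])
    s=d.copy()
    for _ in range(20): s=d/(1+p['k1']*(s@s))
    R=p['R'];c=-R.T@p['t'];v=R.T@np.r_[s,1];return c,v/np.linalg.norm(v)
def onz(n,uv,z):
    c,v=ray(n,uv);return c+v*(z-c[2])/v[2]
def proj(n,X):
    p=P[n];c=p['R']@np.asarray(X,float)+p['t'];s=c[:2]/c[2];s=s*(1+p['k1']*(s@s));K=p['intrinsics']
    return np.array([K[0,0]*s[0]+K[0,2],K[1,1]*s[1]+K[1,2]])
def tri(a,b):
    (c1,v1),(c2,v2)=ray('top',a),ray('side',b)
    A=np.stack([v1,-v2],1);t=np.linalg.lstsq(A,c2-c1,rcond=None)[0]
    p,q=c1+t[0]*v1,c2+t[1]*v2;return (p+q)/2,np.linalg.norm(p-q)
def crop(f,o,x0,y0,x1,y1,k):
    im=cv2.imread('pics/'+f)[y0:y1,x0:x1];im=cv2.convertScaleAbs(im,alpha=1.5,beta=10)
    im=cv2.resize(im,None,fx=k,fy=k,interpolation=cv2.INTER_CUBIC)
    for x in range((x0+9)//10*10,x1,10): cv2.putText(im,str(x),(int((x-x0+.5)*k)-8,8),0,.3,(0,255,255),1);cv2.line(im,(int((x-x0+.5)*k),10),(int((x-x0+.5)*k),15),(0,255,255),1)
    for y in range((y0+9)//10*10,y1,10): cv2.putText(im,str(y),(0,int((y-y0+.5)*k)+3),0,.3,(0,255,255),1);cv2.line(im,(20,int((y-y0+.5)*k)),(25,int((y-y0+.5)*k)),(0,255,255),1)
    cv2.imwrite('pics/'+o,im)
E
python3 - <<'E'
from h import *
crop('top0.png','c1.png',145,125,225,265,4)
crop('top0.png','c2.png',255,110,395,220,5)
crop('side0.png','c3.png',190,130,320,250,5)
crop('side0.png','c4.png',300,230,440,310,5)
E
```

```text
(no output)
```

View pics/c1.png

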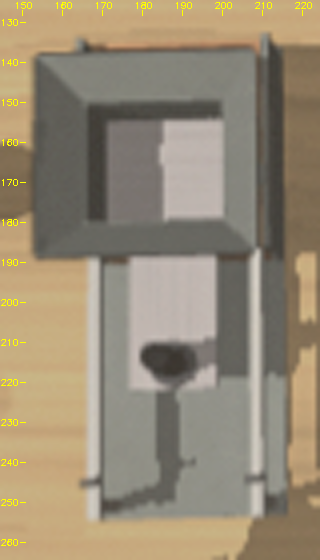

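View pics/c2.png

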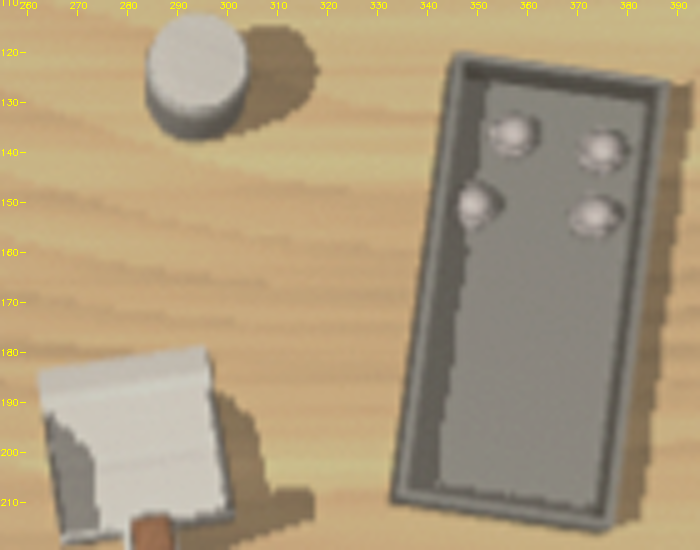

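View pics/c3.png

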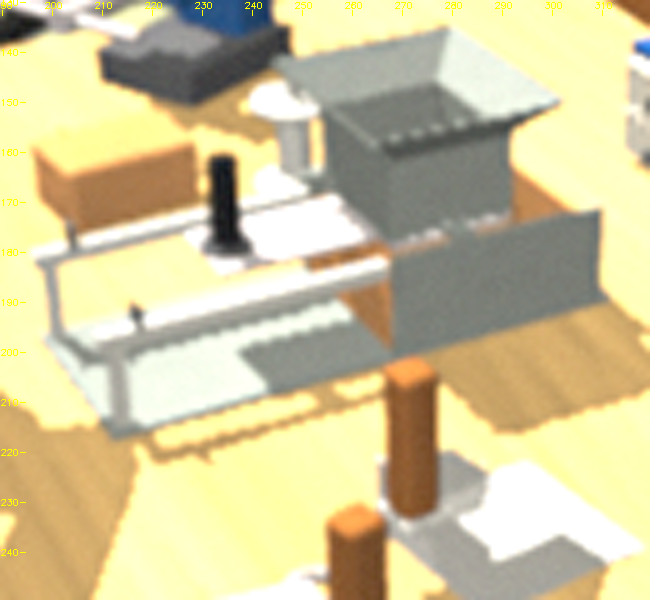

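View pics/c4.png

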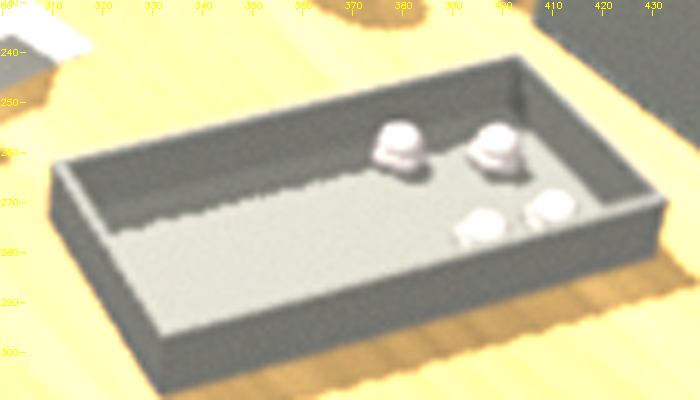

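```bash
python3 - <<'E'
from h import *
crop('top0.png','c5.png',255,170,315,230,10)
crop('side0.png','c6.png',255,195,325,255,10)
E
```

```text
(no output)
```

View pics/c5.png

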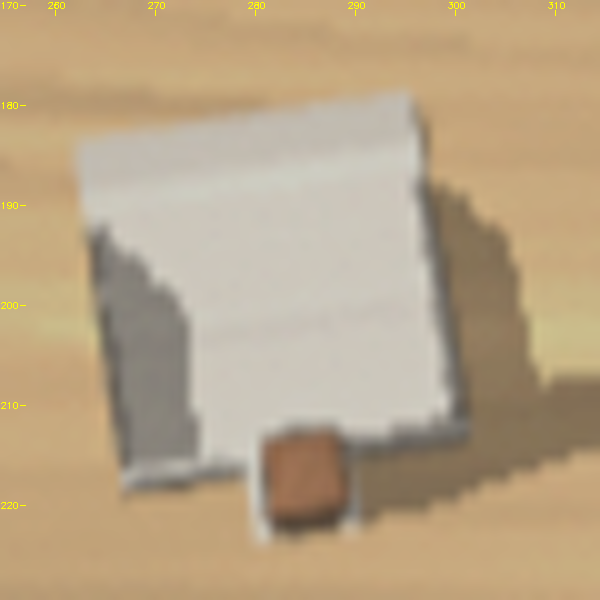

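View pics/c6.png

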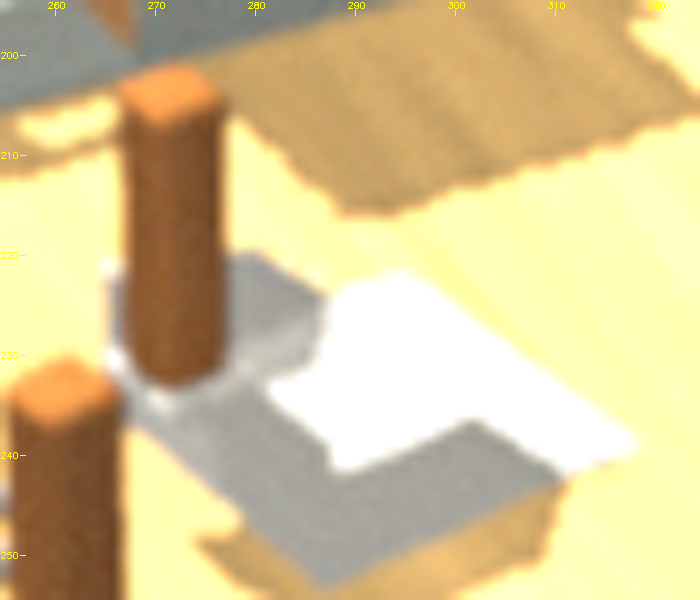

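```bash
python3 - <<'E'
from h import *
np.set_printoptions(precision=4,suppress=True)
def box(name,pts,z):
    q=np.array([onz('top',p,z)[:2] for p in pts]);c=q.mean(0)  # order TL,TR,BR,BL (image)
    up=(q[0]+q[1]-q[2]-q[3])/2; lf=(q[0]+q[3]-q[1]-q[2])/2
    print(name,c,'L',np.linalg.norm(up),'W',np.linalg.norm(lf),'yaw',np.degrees(np.arctan2(up[1],up[0])),'yaw2',np.degrees(np.arctan2(-lf[0],lf[1])))
box('tray',[(346,120.5),(387.7,126),(375.5,216),(332.3,210)],.038)
box('mouth',[(153,138),(208.8,138),(208.8,189),(153,189)],.152)
box('throatgate',[(170.5,154),(200,154),(200,179),(170.5,179)],.07)
print('handletop tri',tri((284.8,217),(271,203.7)),onz('top',(284.8,217),.13))
l,r=onz('top',(262.3,184),0),onz('top',(295.6,178.7),0);d=l-r
print('lip',(l+r)/2,np.linalg.norm(d),np.degrees(np.arctan2(-d[0],d[1])))
bl,br=onz('top',(266.8,216.8),.046),onz('top',(301,212),.046);d=bl-br
print('back',(bl+br)/2,np.linalg.norm(d),np.degrees(np.arctan2(-d[0],d[1])))
# peg
print('pegtop',tri((184.0,213.0),(232.5,155.5)))
print('pegtop z',onz('top',(184.0,213),.13))
for p in [(357,136),(375,139.5),(348.5,150),(373.5,152.5)]: print('nut',onz('top',p,.022)[:2])
for p in [(379.5,253.5),(398,254),(396,273),(409.5,270)]: print('nut side',onz('side',p,.022)[:2])
print('pointers',onz('top',(167,244),.08),onz('top',(209,243),.08))
for n,p,z in[('tin',(294,117),.07),('spanner',(280,258),0),('hub?',(124,172),.095),('small parcel',(112,213),.04)]:print(n,onz('top',p,z))
E
```

```text
tray [ 0.6178 -0.2225] L 0.2602249270721992 W 0.11990060536916164 yaw -8.803041437622069 yaw2 -7.8383182598723735
mouth [0.6055 0.2599] L 0.13373635320727337 W 0.14401258643823378 yaw 1.5432776900503196 yaw2 0.24539175528444013
throatgate [0.6137 0.267 ] L 0.07034051872349409 W 0.08176023040580975 yaw 1.4943240682450418 yaw2 0.24011364806020669
handletop tri (array([ 0.4707, -0.0094,  0.1273]), np.float64(0.002202609664744101)) [ 0.4695 -0.0089  0.13  ]
lip [0.5845 0.0075 0.    ] 0.0984233735263267 9.323700509627816
back [ 0.4837 -0.007   0.046 ] 0.09631535162481757 8.27739125133008
pegtop (array([0.4758, 0.2493, 0.15  ]), np.float64(0.0024102149486604756))
pegtop z [0.4788 0.2534 0.13  ]
nut [ 0.7137 -0.217 ]
nut [ 0.7033 -0.2683]
nut [ 0.6726 -0.1922]
nut [ 0.6652 -0.2635]
nut side [ 0.6812 -0.1883]
nut side [ 0.7208 -0.2112]
nut side [ 0.6687 -0.2629]
nut side [ 0.7041 -0.2697]
pointers [0.3992 0.308  0.08  ] [0.4024 0.1949 0.08  ]
tin [ 0.7549 -0.0341  0.07  ]
spanner [0.3624 0.0035 0.    ]
hub? [0.5927 0.4266 0.095 ]
small parcel [0.4861 0.4754 0.04  ]
```

```bash
python3 - <<'E'
from h import *
crop('top0.png','d1.png',325,115,395,220,6)
crop('top0.png','d2.png',148,130,222,205,8)
crop('top0.png','d3.png',155,200,225,262,9)
crop('side0.png','d4.png',195,150,255,215,9)
E
```

```text
(no output)
```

View pics/d1.png

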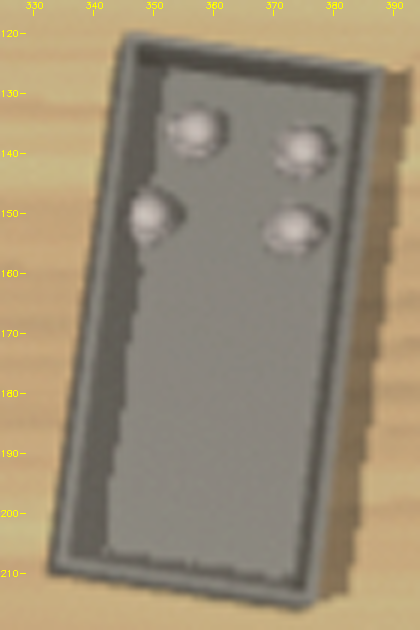

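View pics/d2.png

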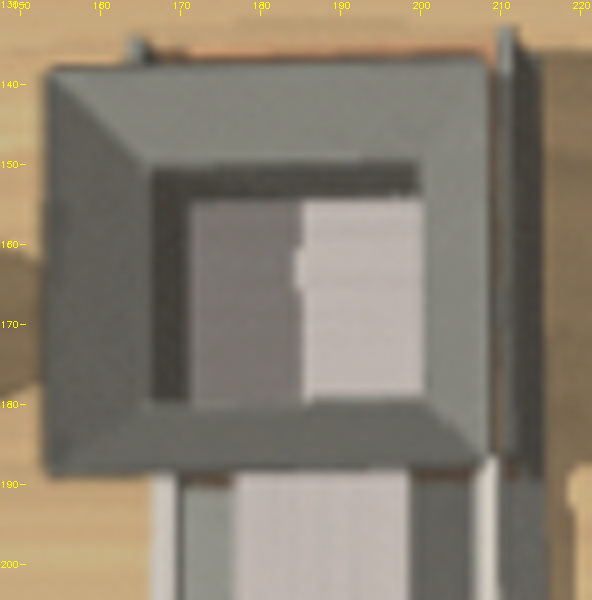

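View pics/d3.png

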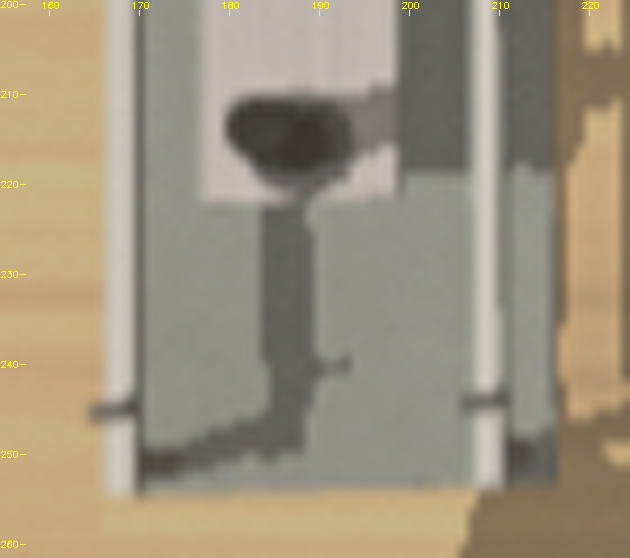

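View pics/d4.png

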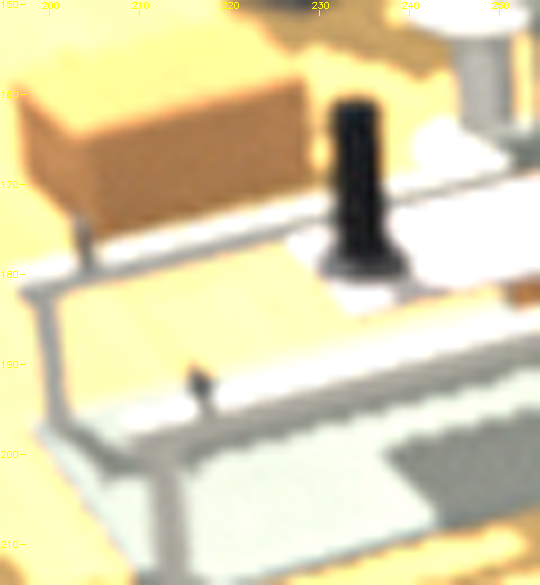

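```bash
python3 - <<'E'
from h import *
np.set_printoptions(precision=4,suppress=True)
def box(name,pts,z):
    q=np.array([onz('top',p,z)[:2] for p in pts]);c=q.mean(0)
    up=(q[0]+q[1]-q[2]-q[3])/2; lf=(q[0]+q[3]-q[1]-q[2])/2
    print(name,c,'L',np.linalg.norm(up),'W',np.linalg.norm(lf),'yaw',np.degrees(np.arctan2(up[1],up[0])),'yaw2',np.degrees(np.arctan2(-lf[0],lf[1])))
    return c,up
c,up=box('tray',[(345.8,120),(388,125.8),(375.5,216),(332,210)],.038)
box('mouth',[(154,138),(208.2,137),(208.6,188),(153.5,189)],.152)
print('peg',tri((183.7,214),(234,161.5)),onz('top',(183.7,214),.13),onz('side',(234,161.5),.13))
print('pointers',onz('top',(167,245.2),.08),onz('top',(209,244),.08))
ra=onz('top',(166.8,250),.07);rb=onz('top',(167.7,195),.07);print('railyaw',np.degrees(np.arctan2(*(rb-ra)[1::-1])))
ra=onz('top',(199,220),.07);rb=onz('top',(198.5,190),.07);print('slide',np.degrees(np.arctan2(*(rb-ra)[1::-1])))
yaw=np.radians(-8.3);ex=np.array([np.cos(yaw),np.sin(yaw)]);ey=np.array([-ex[1],ex[0]])
for p in [(357,136),(375,139.5),(348.5,150),(373.5,152.5)]:
    d=onz('top',p,.02)[:2]-c; print('nut in tray',d@ex,d@ey,'to wall',.125-d@ex)
E
```

```text
tray [ 0.6183 -0.2223] L 0.26132367829400227 W 0.12107448399966579 yaw -8.891786940344417 yaw2 -7.97258395135699
mouth [0.6068 0.2595] L 0.13376437583462922 W 0.1410214483801875 yaw 1.485562711806749 yaw2 1.3104067623218068
peg (array([0.4779, 0.254 , 0.1281]), np.float64(0.0033719699287066865)) [0.4762 0.2541 0.13  ] [0.4782 0.2497 0.13  ]
pointers [0.396  0.3079 0.08  ] [0.3997 0.1948 0.08  ]
railyaw 0.957116599507003
slide 2.3466264776438375
nut in tray 0.09419864843699303 0.018739954191449543 to wall 0.030801351563006965
nut in tray 0.09132424627150754 -0.033607930694674354 to wall 0.033675753728492464
nut in tray 0.04988737586843426 0.037361159825688196 to wall 0.07511262413156575
nut in tray 0.0529004783294032 -0.0342844395827865 to wall 0.0720995216705968
```

```bash
cat >> h.py <<'E'
from scipy.spatial.transform import Rotation as Rn
def Rs(yaw,pitch=0,roll=0): # scoop axes; pitch>0 = nose up
    return Rn.from_euler('ZYX',[yaw,-pitch,roll],degrees=True).as_matrix()
def RT(yaw,pitch=0,roll=0):
    S=Rs(yaw,pitch,roll); return np.stack([S[:,1],S[:,0],-S[:,2]],1)
def rows(tg,g,dec=4,s=None):
    s=s or env.observe();p0,R0=s['position'],s['tool_rot']
    u,_,v=np.linalg.svd(R0);R0=u@v
    for p,R in tg:
        d=R0.T@(np.asarray(p)-p0)/.75; a=Rn.from_matrix(R0.T@R).as_rotvec()/np.pi
        print('[%s]'%', '.join('%.*f'%(dec,x) for x in [*d,*a,g]),'|d|mm %.0f ang %.1f'%(np.linalg.norm(d)*750,np.linalg.norm(a)*180))
def st():
    import json,os
    s=env.observe()
    with open('log.jsonl','a') as f: f.write(json.dumps({k:(v.tolist() if hasattr(v,'tolist') else v) for k,v in s.items()})+'\n')
    np.set_printoptions(precision=4,suppress=True)
    E=Rn.from_matrix(np.stack([s['tool_rot'][:,1],s['tool_rot'][:,0],-s['tool_rot'][:,2]],1)).as_euler('ZYX',degrees=True)
    print('t',round(s['time_s'],3),'p',s['position'],'ypr(scoop)',E[0],-E[1],E[2],'F',s['ft_force'],'M',s['wrist_torque'],'w',s['grip_width'],'q',s['q']);return s
E
python3 - <<'E'
from h import *
s=st(); rows([((.36,.2,.23),RT(35)),((.47,-.0095,.20),RT(8.8)),((.47,-.0095,.081),RT(8.8))],-1)
E
```

```text
t 0.1 p [0.2023 0.5112 0.2308] ypr(scoop) 68.40847196437281 -0.07095455253052853 0.012395360396389951 F [-0.3866 -0.505   0.0697] M [-0.004  -0.0248  0.039 ] w 0.08510112331261001 q [ 56.0737  21.8365  74.3787  -0.0031  83.8568 -12.3344]
[-0.3483, -0.3084, 0.0014, -0.0004, 0.0000, 0.1856, -1.0000] |d|mm 349 ang 33.4
[-0.5874, -0.5141, 0.0416, -0.0004, 0.0001, 0.3312, -1.0000] |d|mm 586 ang 59.6
[-0.5875, -0.5139, 0.2002, -0.0004, 0.0001, 0.3312, -1.0000] |d|mm 604 ang 59.6
```

Request:
jog_arm(
  deltas=[-0.5875,-0.514,0.042,0,0,0.331,-1,-0.5875,-0.514,0.042,0,0,0.331,-1,-0.5875,-0.514,0.042,0,0,0.331,-1,-0.5875,-0.514,0.042,0,0,0.331,-1,-0.5875,-0.514,0.042,0,0,0.331,-1,-0.5875,-0.514,0.042,0,0,0.331,-1,-0.5875,-0.514,0.042,0,0,0.331,-1,-0.5875,-0.514,0.042,0,0,0.331,-1,-0.5875,-0.514,0.042,0,0,0.331,-1,-0.5875,-0.514,0.042,0,0,0.331,-1,-0.5875,-0.514,0.042,0,0,0.331,-1,-0.5875,-0.514,0.042,0,0,0.331,-1],
  grip_force=100,
)

```text
time_s: 1.1
position: [0.4311, 0.0654, 0.2043]
tool_rot: [[-0.153, 0.988, -0.0], [0.988, 0.153, 0.0], [0.0, -0.0, -1.0]]
ft_force: [1.0, 0.7, 0.1]
grip_width: 0.0855
```

```bash
python3 - <<'E'
from h import *
s=st(); rows([((.47,-.0095,.20),RT(8.8)),((.47,-.0095,.081),RT(8.8))],-1)
E
```

```text
t 1.1 p [0.4311 0.0654 0.2043] ypr(scoop) 8.81368570499798 -0.010269698794205572 0.005547771728722176 F [0.9783 0.7036 0.0707] M [ 0.0161 -0.0316  0.0188] w 0.08547524261122007 q [ -7.0139  11.8275  93.8577   0.0026  74.3262 -15.8283]
[-0.1066, 0.0359, 0.0057, -0.0001, -0.0000, 0.0001, -1.0000] |d|mm 84 ang 0.0
[-0.1066, 0.0359, 0.1644, -0.0001, -0.0000, 0.0001, -1.0000] |d|mm 149 ang 0.0
```

Request:
jog_arm(
  deltas=[-0.1066,0.036,0.0057,0,0,0,-1,-0.1066,0.036,0.0057,0,0,0,-1,-0.1066,0.036,0.0057,0,0,0,-1,-0.1066,0.036,0.04,0,0,0,-1],
)

```text
time_s: 1.43
position: [0.4725, -0.01, 0.1768]
tool_rot: [[-0.15, 0.989, 0.007], [0.989, 0.15, -0.002], [-0.003, 0.007, -1.0]]
ft_force: [1.1, 0.1, -0.0]
grip_width: 0.0852
```

```bash
python3 - <<'E'
from h import *
s=st(); rows([((.47,-.0095,.12),RT(8.8)),((.47,-.0095,.081),RT(8.8))],-1)
snap('side','side1.png');crop('side1.png','e1.png',220,130,330,250,5)
snap('top','top1.png');crop('top1.png','e2.png',230,150,330,250,5)
E
```

```text
t 1.433 p [ 0.4725 -0.01    0.1768] ypr(scoop) 8.623928994817733 0.3754748854073602 -0.1738769004143258 F [ 1.0509  0.0868 -0.0449] M [-0.0039 -0.036   0.0291] w 0.08519562511054131 q [-15.6119  16.9219  91.7004  -0.0047  70.964  -24.2337]
[0.0014, -0.0036, 0.0757, 0.0021, 0.0010, -0.0010, -1.0000] |d|mm 57 ang 0.4
[0.0016, -0.0040, 0.1277, 0.0021, 0.0010, -0.0010, -1.0000] |d|mm 96 ang 0.4
```

View pics/e1.png

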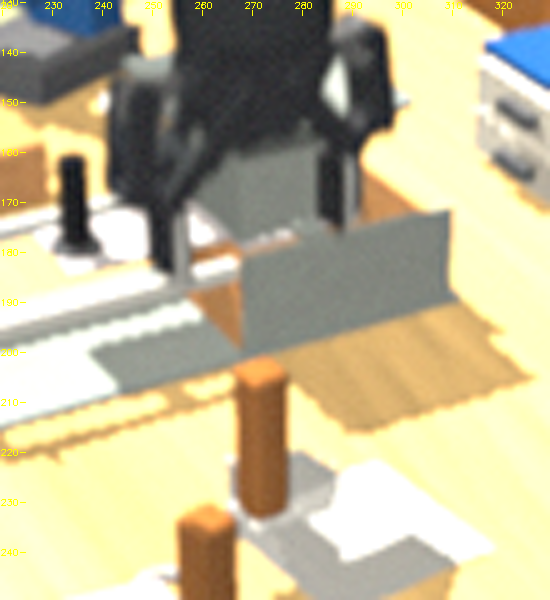

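View pics/e2.png

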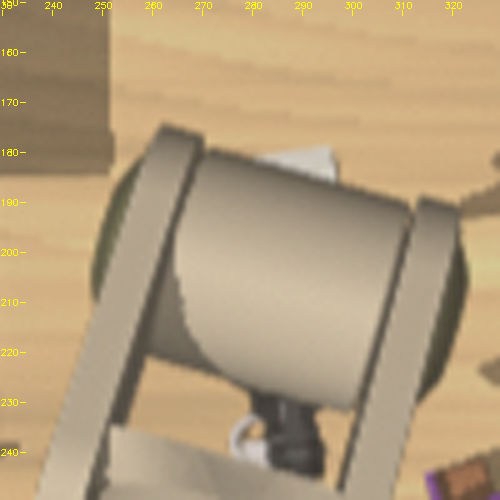

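Request:
jog_arm(
  deltas=[0,0,0.05,0,0,0,-1,0,0,0.09,0,0,0,-1,0,0,0.125,0,0,0,-1,0,0,0.125,0,0,0,-1,0,0,0.125,0,0,0,-1],
)

```text
time_s: 1.95
position: [0.4696, -0.007, 0.0811]
tool_rot: [[-0.154, 0.988, -0.002], [0.988, 0.154, 0.0], [0.001, -0.002, -1.0]]
ft_force: [0.3, -0.2, 1.5]
grip_width: 0.0854
```

```bash
python3 - <<'E'
from h import *
s=st(); rows([((.47,-.0095,.081),RT(8.8))],-1)
E
```

```text
t 1.95 p [ 0.4696 -0.007   0.0811] ypr(scoop) 8.868135047551087 -0.09454860652260574 0.0419538470687194 F [ 0.3466 -0.2271  1.5402] M [-0.004  -0.0317  0.0493] w 0.0854314522526271 q [-15.3439  24.3233  99.5206  -0.0006  56.2595 -24.2117]
[-0.0033, -0.0000, 0.0001, -0.0005, -0.0002, 0.0004, -1.0000] |d|mm 3 ang 0.1
```

Request:
jog_arm(
  deltas=[-0.0033,0,0,0,0,0,-1,-0.0033,0,0,0,0,0,1,-0.0033,0,0,0,0,0,1,-0.0033,0,0,0,0,0,1,-0.0033,0,0,0,0,0,1,-0.0033,0,0,0,0,0,1,-0.0033,0,0,0,0,0,1,-0.0033,0,0,0,0,0,1],
  grip_force=100,
)

```text
time_s: 2.62
position: [0.4711, -0.01, 0.0815]
tool_rot: [[-0.153, 0.988, 0.003], [0.988, 0.153, -0.001], [-0.001, 0.003, -1.0]]
ft_force: [1.4, 0.6, 6.4]
grip_width: 0.0207
```

```bash
python3 - <<'E'
from h import *
s=st(); rows([((.47,-.0095,.2),RT(8.8))],-1)
snap('side','side2.png');crop('side2.png','e3.png',220,130,330,250,5)
E
```

```text
t 2.617 p [ 0.4711 -0.01    0.0815] ypr(scoop) 8.82187540021599 0.15857134526085268 -0.05446676421427974 F [1.4212 0.6181 6.4457] M [ 0.096  -0.3415  0.0187] w 0.02073637453402871 q [-15.6663  24.312   99.4394   0.0195  56.0817 -24.499 ]
[0.0008, -0.0009, -0.1580, 0.0009, 0.0003, 0.0001, -1.0000] |d|mm 118 ang 0.2
```

View pics/e3.png

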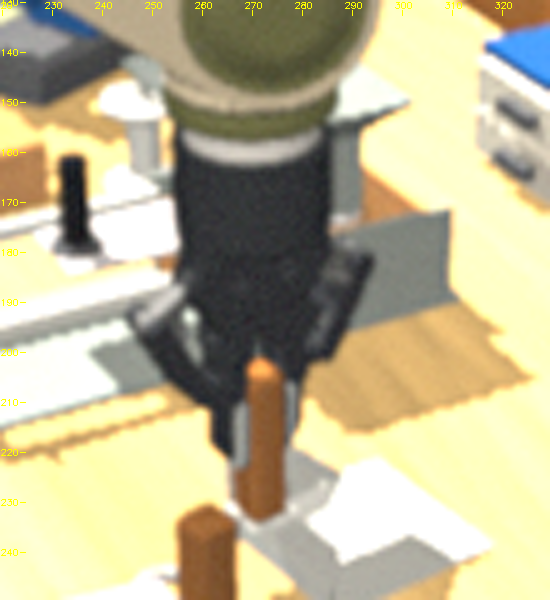

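```bash
cat > kin.py <<'E'
import numpy as np, json
from scipy.optimize import least_squares
from scipy.spatial.transform import Rotation as Rn
# PUMA-like model with unknown lengths
def fk(q,p):
    d1,a1,off,a2,a3,d4,d6=p; q=np.radians(q)
    ry=lambda a:Rn.from_euler('y',a).as_matrix(); rz=lambda a:Rn.from_euler('z',a).as_matrix()
    R=rz(q[0]); x=np.array([0,0,d1])+R@[a1,off,0]
    R=R@ry(q[1]); x=x+R@[0,0,a2]
    R=R@ry(q[2]); x=x+R@[a3,0,d4]
    R=R@rz(q[3])@ry(q[4]); x=x+R@[0,0,d6]
    return x,R@rz(q[5])
def load(): return [json.loads(l) for l in open('log.jsonl')]
def fit():
    L=load()
    f=lambda p:np.concatenate([fk(l['q'],p)[0]-l['position'] for l in L])
    best=None
    for g in ([.3,0,.11,.4,0,.4,.2],[.3,.05,.11,.35,.05,.35,.25]):
        r=least_squares(f,g)
        if best is None or r.cost<best.cost: best=r
    return best
if __name__=='__main__':
    np.set_printoptions(precision=4,suppress=True)
    r=fit();print(r.x,np.abs(r.fun).max(),len(load()))
    for l in load()[::3]: print((fk(l['q'],r.x)[1].T@np.array(l['tool_rot'])))
E
python3 kin.py; python3 - <<'E'
from h import *
s=st(); rows([((.471,-.01,.10),RT(8.8)),((.471,-.01,.18),RT(8.8)),((.5233,-.2083,.18),RT(-8.4))],1)
E
```

```text
[ 0.1301 -0.      0.1175  0.5371  0.103   0.3508  0.2575] 5.072721409593584e-10 5
[[ 0. -1. -0.]
 [ 1.  0.  0.]
 [-0. -0.  1.]]
[[ 0. -1.  0.]
 [ 1.  0.  0.]
 [-0.  0.  1.]]
t 2.667 p [ 0.4711 -0.01    0.0815] ypr(scoop) 8.822572424682075 0.15541623116361158 -0.052701966403902185 F [1.5857 0.7823 6.7079] M [ 0.0906 -0.3595 -0.0377] w 0.02082598999947201 q [-15.6661  24.3158  99.4385   0.0198  56.0825 -24.4997]
[0.0000, -0.0001, -0.0247, 0.0009, 0.0003, 0.0001, 1.0000] |d|mm 18 ang 0.2
[-0.0001, 0.0002, -0.1313, 0.0009, 0.0003, 0.0001, 1.0000] |d|mm 98 ang 0.2
[-0.2720, 0.0286, -0.1310, 0.0009, 0.0002, 0.0957, 1.0000] |d|mm 227 ang 17.2
```

Request:
jog_arm(
  deltas=[0,0,-0.02,0,0,0,1,0,0,-0.07,0,0,0,1,0,0,-0.11,0,0,0,1,-0.03,0.003,-0.131,0,0,0.0106,1,-0.078,0.008,-0.131,0,0,0.0275,1,-0.128,0.013,-0.131,0,0,0.045,1,-0.178,0.0187,-0.131,0,0,0.0626,1,-0.225,0.0236,-0.131,0,0,0.0792,1,-0.257,0.027,-0.131,0,0,0.09,1,-0.272,0.0286,-0.131,0,0,0.0957,1,-0.272,0.0286,-0.131,0,0,0.0957,1,-0.272,0.0286,-0.131,0,0,0.0957,1],
)

```text
time_s: 3.67
position: [0.5222, -0.2076, 0.1784]
tool_rot: [[0.146, 0.989, -0.001], [0.989, -0.146, 0.001], [0.001, -0.002, -1.0]]
ft_force: [-1.4, 0.5, -2.2]
grip_width: 0.0212
```

```bash
python3 - <<'E'
from h import *
s=st(); rows([((.5233,-.2083,.18),RT(-8.4)),((.5233,-.2083,.095),RT(-8.4))],1)
snap('top','top3.png');crop('top3.png','f1.png',290,110,400,230,5)
snap('side','side3.png');crop('side3.png','f2.png',280,170,440,310,4)
E
```

```text
t 3.667 p [ 0.5222 -0.2076  0.1784] ypr(scoop) -8.380702961076436 -0.0923560958425777 0.06146405653772002 F [-1.4482  0.4851 -2.2389] M [0.0627 0.0966 0.0083] w 0.021151037746249237 q [-33.7542  25.4963  77.4541   0.0164  77.1594 -25.3771]
[-0.0008, 0.0016, -0.0021, -0.0005, -0.0003, 0.0001, 1.0000] |d|mm 2 ang 0.1
[-0.0009, 0.0018, 0.1112, -0.0005, -0.0003, 0.0001, 1.0000] |d|mm 83 ang 0.1
```

View pics/f1.png

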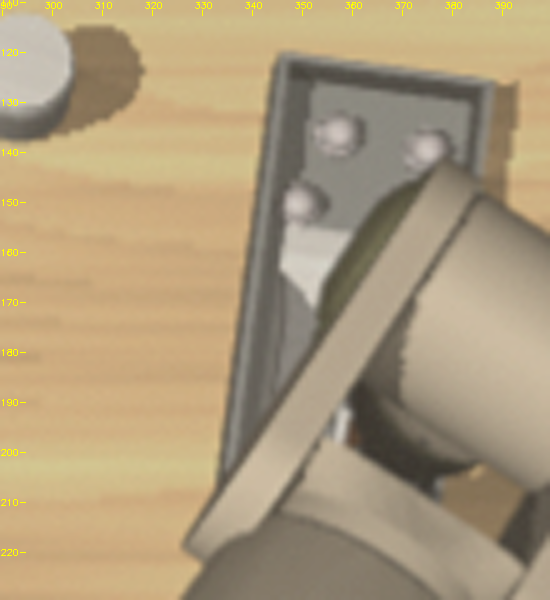

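View pics/f2.png

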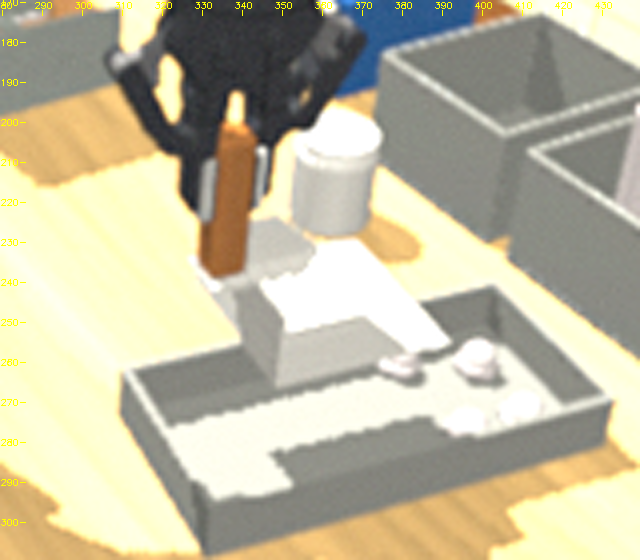

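```bash
python3 - <<'E'
from h import *
print(proj('top',(.6443,-.175,.097)),proj('side',(.6443,-.175,.097)),proj('side',(.637-.0073,-.2245-.0495,.097)))
E
```

```text
[346.45563909 153.76200666] [368.04706195 229.91923297] [391.34978318 255.36929041]
```

Request:
jog_arm(
  deltas=[0,0.001,0.03,0,0,0,1,0,0.001,0.07,0,0,0,1,0,0.001,0.1,-0.003,0,0,1,0,0.001,0.108,-0.006,0,0,1,0,0.001,0.112,-0.006,0,0,1,0,0.001,0.114,-0.006,0,0,1],
)

```text
time_s: 4.27
position: [0.5233, -0.2073, 0.0936]
tool_rot: [[0.145, 0.989, 0.018], [0.989, -0.145, -0.003], [0.0, 0.018, -1.0]]
ft_force: [1.1, -0.1, -1.5]
grip_width: 0.0211
```

```bash
python3 - <<'E'
from h import *
s=st()
snap('side','side4.png');crop('side4.png','f3.png',280,170,440,310,4)
E
```

```text
t 4.267 p [ 0.5233 -0.2073  0.0936] ypr(scoop) -8.315023245805937 1.0545820804059354 0.00869721736471883 F [ 1.1342 -0.1028 -1.5227] M [ 0.0044  0.0657 -0.0424] w 0.021121650769415808 q [-33.8719  30.4199  84.7126   0.5152  63.9207 -25.7796]
```

View pics/f3.png

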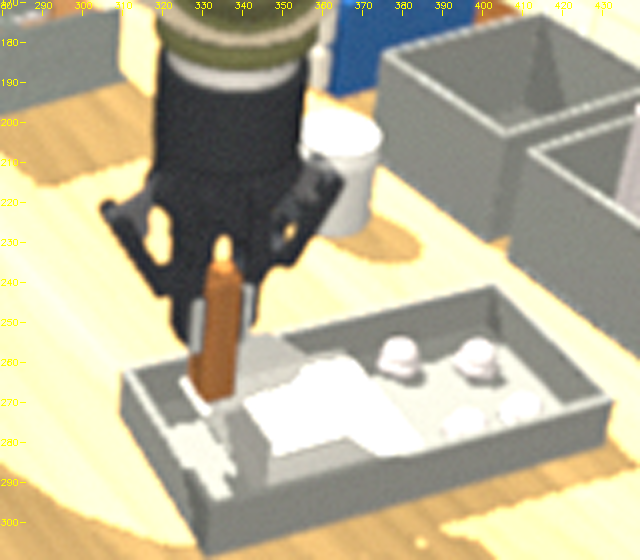

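Request:
jog_arm(
  deltas=[0,0,0,0.0115,0,0,1,0,0,0.004,0.0115,0,0,1,0,0,0.0075,0.0115,0,0,1,0,0,0.0075,0.0115,0,0,1],
)

```text
time_s: 4.65
position: [0.5234, -0.208, 0.0877]
tool_rot: [[0.146, 0.989, -0.017], [0.989, -0.146, 0.003], [0.0, -0.017, -1.0]]
ft_force: [-1.0, 0.1, -2.3]
grip_width: 0.0208
```

```bash
python3 - <<'E'
from h import *
s=st()
E
```

```text
t 4.65 p [ 0.5234 -0.208   0.0877] ypr(scoop) -8.373363033166873 -0.9604583145604794 0.005758686050002892 F [-1.0169  0.0932 -2.3245] M [ 0.0054  0.0882 -0.0274] w 0.02083387505934937 q [-33.5252  31.6046  83.564   -0.4421  65.7039 -24.9668]
```

Request:
jog_arm(
  deltas=[0,0,0.0015,0,0,0,1,0,0,0.003,0,0,0,1,0,0,0.003,0,0,0,1],
)

```text
time_s: 4.9
position: [0.5237, -0.2084, 0.0868]
tool_rot: [[0.146, 0.989, -0.015], [0.989, -0.146, 0.002], [-0.001, -0.015, -1.0]]
ft_force: [-1.9, 0.9, 6.5]
grip_width: 0.0211
```

```bash
python3 - <<'E'
from h import *
s=st()
E
```

```text
t 4.9 p [ 0.5237 -0.2084  0.0868] ypr(scoop) -8.38958279029567 -0.8787540275242842 -0.03979015566452141 F [-1.935   0.9424  6.4859] M [0.3391 0.3042 0.0326] w 0.021073299136132113 q [-33.5384  31.6672  83.6208  -0.45    65.4912 -24.9597]
```

Request:
jog_arm(
  deltas=[0,0.007,-0.0001,0,0,0,1,0,0.02,-0.0003,0,0,0,1,0,0.033,-0.0006,0,0,0,1,0,0.046,-0.0008,0,0,0,1,0,0.059,-0.001,0,0,0,1,0,0.072,-0.0012,0,0,0,1,0,0.085,-0.0014,0,0,0,1,0,0.097,-0.0016,0,0,0,1,0,0.105,-0.0018,0,0,0,1,0,0.108,-0.0018,0,0,0,1],
)

```text
time_s: 5.73
position: [0.6044, -0.2205, 0.0868]
tool_rot: [[0.146, 0.989, -0.015], [0.989, -0.146, 0.001], [-0.001, -0.015, -1.0]]
ft_force: [-4.1, 0.3, 7.3]
grip_width: 0.0209
```

```bash
python3 - <<'E'
from h import *
s=st()
snap('side','side5.png');crop('side5.png','f4.png',320,190,440,310,5)
snap('top','top5.png');crop('top5.png','f5.png',310,100,400,220,5)
E
```

```text
t 5.733 p [ 0.6044 -0.2205  0.0868] ypr(scoop) -8.39019135842823 -0.8681917203918889 -0.05593215066633831 F [-4.0608  0.3321  7.3454] M [ 0.1391  0.4038 -0.0367] w 0.020858099540722447 q [-30.4105  38.5117  69.4382  -0.395   72.8344 -21.9016]
```

View pics/f4.png

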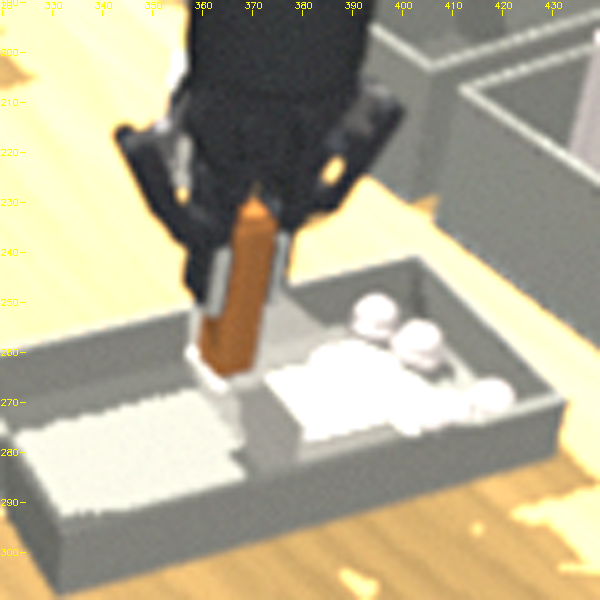

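View pics/f5.png

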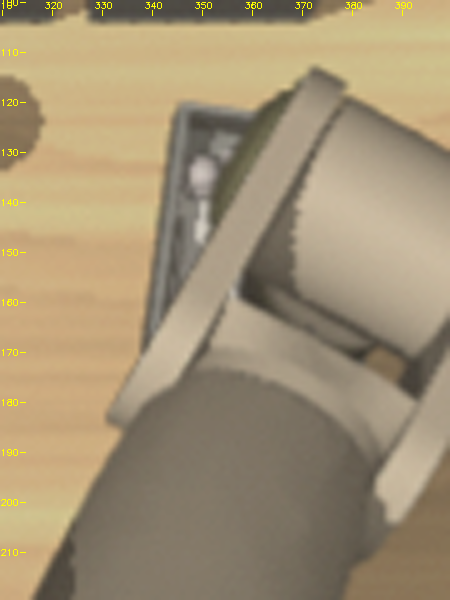

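Request:
jog_arm(
  deltas=[0,0.005,-0.0001,0,0,0,1,0,0.011,-0.0002,0,0,0,1,0,0.017,-0.0003,0,0,0,1,0,0.022,-0.0004,0,0,0,1,0,0.025,-0.0004,0,0,0,1],
)

```text
time_s: 6.25
position: [0.6224, -0.2232, 0.0868]
tool_rot: [[0.146, 0.989, -0.016], [0.989, -0.146, 0.001], [-0.001, -0.016, -1.0]]
ft_force: [-4.1, -0.4, 7.4]
grip_width: 0.021
```

```bash
python3 - <<'E'
from h import *
s=st()
snap('side','side6.png');crop('side6.png','f6.png',320,190,440,310,5)
E
```

```text
t 6.25 p [ 0.6224 -0.2232  0.0868] ypr(scoop) -8.40302788810529 -0.904218602696888 -0.04703937201906546 F [-4.055  -0.3869  7.3631] M [0.0823 0.4392 0.0196] w 0.021006536055813024 q [-29.8125  40.1497  65.9706  -0.3876  74.7047 -21.3049]
```

View pics/f6.png

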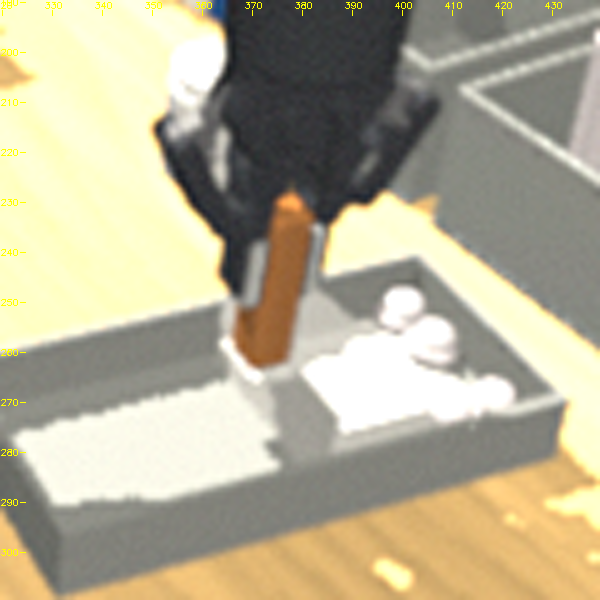

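Request:
jog_arm(
  deltas=[0,0.002,0,0,0,0,1,0,0.004,-0.0001,0,0,0,1,0,0.005,-0.0001,0,0,0,1],
)

```text
time_s: 6.55
position: [0.626, -0.2237, 0.0868]
tool_rot: [[0.146, 0.989, -0.016], [0.989, -0.146, 0.002], [-0.001, -0.016, -1.0]]
ft_force: [-3.1, 0.7, 7.6]
grip_width: 0.0213
```

```bash
python3 - <<'E'
from h import *
s=st()
E
```

```text
t 6.55 p [ 0.626  -0.2237  0.0868] ypr(scoop) -8.404230601263231 -0.9064091696210229 -0.04455488809054604 F [-3.1002  0.6981  7.6163] M [0.102  0.3601 0.012 ] w 0.02125844643157766 q [-29.6984  40.4719  65.2807  -0.3836  75.076  -21.193 ]
```

Request:
jog_arm(
  deltas=[0,0.002,0,0,0,0,1,0,0.004,-0.0001,0,0,0,1,0,0.004,-0.0001,0,0,0,1],
)

```text
time_s: 6.8
position: [0.6291, -0.2241, 0.0868]
tool_rot: [[0.146, 0.989, -0.015], [0.989, -0.146, 0.001], [-0.001, -0.016, -1.0]]
ft_force: [-2.5, 1.1, 6.6]
grip_width: 0.0206
```

```bash
python3 - <<'E'
from h import *
s=st()
snap('side','side7.png');crop('side7.png','f7.png',350,220,440,300,7)
E
```

```text
t 6.8 p [ 0.6291 -0.2241  0.0868] ypr(scoop) -8.402867997917419 -0.8884112915157341 -0.04531842308326203 F [-2.5265  1.0971  6.6493] M [ 0.042   0.2638 -0.033 ] w 0.020566365877453852 q [-29.6013  40.7551  64.6835  -0.3757  75.3736 -21.1014]
```

View pics/f7.png

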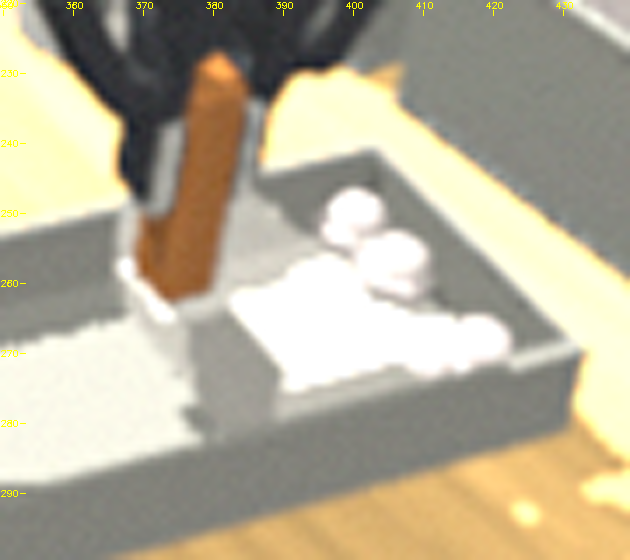

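Request:
jog_arm(
  deltas=[0,0.002,0,0,0,0,1,0,0.0035,-0.0001,0,0,0,1,0,0.0035,-0.0001,0,0,0,1],
)

```text
time_s: 7.1
position: [0.6316, -0.2245, 0.0869]
tool_rot: [[0.146, 0.989, -0.015], [0.989, -0.146, 0.002], [-0.001, -0.016, -1.0]]
ft_force: [-1.5, 0.0, 6.2]
grip_width: 0.0208
```

```bash
python3 - <<'E'
from h import *
s=st()
snap('side','side8.png');crop('side8.png','f8.png',350,220,440,300,7)
snap('top','top8.png');crop('top8.png','f9.png',330,100,400,160,8)
E
```

```text
t 7.1 p [ 0.6316 -0.2245  0.0869] ypr(scoop) -8.405360889167607 -0.8907037841275282 -0.04414082171754722 F [-1.4995  0.0158  6.1658] M [0.0265 0.3436 0.0088] w 0.020787496864716398 q [-29.5222  40.99    64.1766  -0.3737  75.6487 -21.0219]
```

View pics/f8.png

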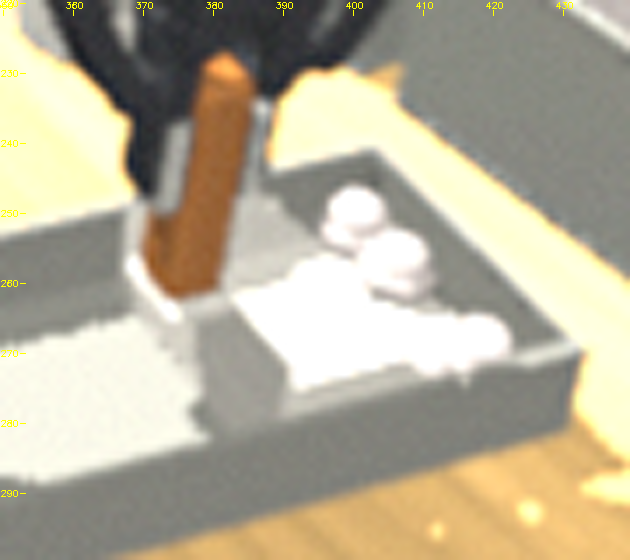

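View pics/f9.png

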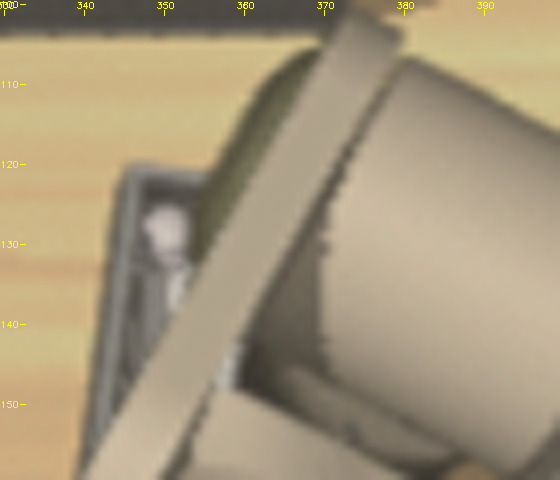

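```bash
python3 - <<'E'
from h import *
yaw=np.radians(-8.4);ex=np.array([np.cos(yaw),np.sin(yaw)]);ey=np.array([-ex[1],ex[0]]);c=np.array([.6183,-.2223])
for p in [(400.7,249.3),(407.1,256.4),(418.6,267.9),(411,268.6)]:
    for z in (.02,):
        d=onz('side',p,z)[:2]-c; print(p,'to wall %.3f lat %.3f'%(.125-d@ex,d@ey))
d=onz('top',(350.5,128),.02)[:2]-c; print('top','to wall %.3f lat %.3f'%(.125-d@ex,d@ey))
d=np.array([.6316,-.2245])-c;print('lip to wall',.125-(d@ex+.116),d@ey)
E
```

```text
(400.7, 249.3) to wall 0.006 lat 0.042
(407.1, 256.4) to wall 0.007 lat 0.012
(418.6, 267.9) to wall 0.006 lat -0.033
(411, 268.6) to wall 0.025 lat -0.029
top to wall 0.010 lat 0.041
lip to wall -0.0044787046912451445 -0.00023349485263849404
```

Request:
jog_arm(
  deltas=[0,0.0015,0,0,0,0,1,0,0.003,-0.0001,0,0,0,1,0,0.003,-0.0001,0,0,0,1],
)

```text
time_s: 7.45
position: [0.6325, -0.2248, 0.0872]
tool_rot: [[0.146, 0.989, -0.019], [0.989, -0.146, 0.002], [-0.001, -0.019, -1.0]]
ft_force: [-9.9, 0.4, 10.6]
grip_width: 0.0209
```

```bash
python3 - <<'E'
from h import *
s=st()
E
```

```text
t 7.45 p [ 0.6325 -0.2248  0.0872] ypr(scoop) -8.397235970028357 -1.0858725411895171 -0.048971253221057776 F [-9.8611  0.4372 10.5554] M [0.1679 1.3965 0.113 ] w 0.02093946122190459 q [-29.475   41.1406  63.8041  -0.4494  76.0513 -20.9661]
```

```bash
python3 - <<'E'
from h import *
s=st()
yaw=-8.4;ex=np.r_[Rs(yaw)[:2,0],0]
p0=s['position'];th0=-1.0
def off(th):
    c,sn=np.cos(np.radians(th)),np.sin(np.radians(th)); return np.array([-11*c-81.3*sn,-11*sn+81.3*c])/1000
E0=p0-ex*off(th0)[0]; E0[2]=.005
tg=[]
for i,th in enumerate([0,2,4.5,7,9.5,12,14.5,17,19.5,21.5,22.5,22.5]):
    E=E0.copy();E[2]+=min(.0015+.0007*i,.008); E-=ex*(.0015-.0002*i)
    o=off(th); tg.append((np.r_[(E+ex*o[0])[:2],E[2]+o[1]],RT(yaw,th)))
rows(tg,1); print(tg[-1])
E
```

```text
t 7.45 p [ 0.6325 -0.2248  0.0872] ypr(scoop) -8.397235970028357 -1.0858725411895171 -0.048971253221057776 F [-9.8611  0.4372 10.5554] M [0.1679 1.3965 0.113 ] w 0.02093946122190459 q [-29.475   41.1406  63.8041  -0.4494  76.0513 -20.9661]
[-0.0000, -0.0039, -0.0008, -0.0060, 0.0003, 0.0000, 1.0000] |d|mm 3 ang 1.1
[-0.0000, -0.0074, -0.0011, -0.0171, 0.0003, 0.0000, 1.0000] |d|mm 6 ang 3.1
[-0.0000, -0.0118, -0.0010, -0.0310, 0.0003, 0.0000, 1.0000] |d|mm 9 ang 5.6
[0.0000, -0.0162, -0.0008, -0.0449, 0.0003, 0.0000, 1.0000] |d|mm 12 ang 8.1
[0.0000, -0.0205, -0.0003, -0.0588, 0.0003, 0.0000, 1.0000] |d|mm 15 ang 10.6
[0.0000, -0.0248, 0.0004, -0.0727, 0.0003, 0.0000, 1.0000] |d|mm 19 ang 13.1
[0.0000, -0.0290, 0.0012, -0.0866, 0.0003, 0.0001, 1.0000] |d|mm 22 ang 15.6
[0.0000, -0.0330, 0.0023, -0.1005, 0.0003, 0.0001, 1.0000] |d|mm 25 ang 18.1
[0.0000, -0.0370, 0.0035, -0.1144, 0.0003, 0.0001, 1.0000] |d|mm 28 ang 20.6
[0.0000, -0.0401, 0.0044, -0.1255, 0.0003, 0.0001, 1.0000] |d|mm 30 ang 22.6
[0.0000, -0.0415, 0.0051, -0.1310, 0.0003, 0.0001, 1.0000] |d|mm 31 ang 23.6
[0.0000, -0.0412, 0.0051, -0.1310, 0.0003, 0.0001, 1.0000] |d|mm 31 ang 23.6
(array([ 0.6019, -0.2203,  0.0839]), array([[ 0.1461,  0.914 ,  0.3786],
       [ 0.9893, -0.135 , -0.0559],
       [ 0.    ,  0.3827, -0.9239]]))
```

Request:
jog_arm(
  deltas=[0,-0.004,-0.002,-0.006,0,0,1,0,-0.0075,-0.003,-0.017,0,0,1,0,-0.012,-0.003,-0.031,0,0,1,0,-0.016,-0.003,-0.045,0,0,1,0,-0.0205,-0.0025,-0.059,0,0,1,0,-0.025,-0.002,-0.073,0,0,1,0,-0.029,-0.001,-0.087,0,0,1,0,-0.033,0,-0.1,0,0,1,0,-0.037,0.0015,-0.114,0,0,1,0,-0.04,0.0025,-0.1255,0,0,1,0,-0.0415,0.003,-0.131,0,0,1,0,-0.0415,0.003,-0.131,0,0,1],
)

```text
time_s: 8.45
position: [0.6014, -0.2195, 0.083]
tool_rot: [[0.146, 0.914, 0.378], [0.989, -0.136, -0.055], [0.001, 0.382, -0.924]]
ft_force: [0.7, 0.4, -3.0]
grip_width: 0.0209
```

```bash
python3 - <<'E'
from h import *
s=st()
snap('side','side9.png');crop('side9.png','g8.png',320,190,450,310,6)
snap('top','top9.png');crop('top9.png','g9.png',320,100,400,220,5)
E
```

```text
t 8.45 p [ 0.6014 -0.2195  0.083 ] ypr(scoop) -8.439619572799478 22.467364509312628 0.070917852526513 F [ 0.6937  0.3642 -2.9876] M [0.091  0.6653 0.0089] w 0.02086976945871784 q [-34.6345  31.5856  88.8835  15.249   40.2114 -36.2122]
```

View pics/g8.png

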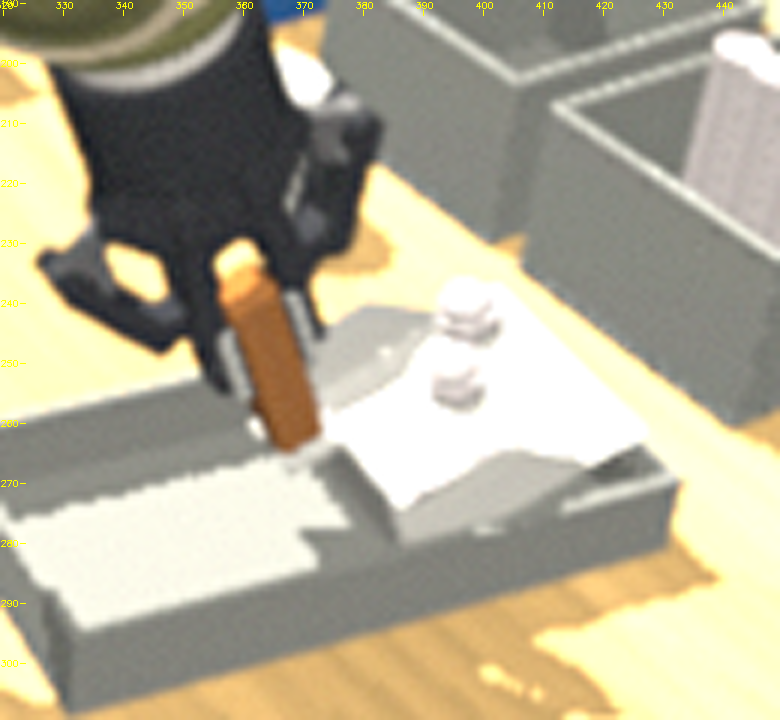

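View pics/g9.png

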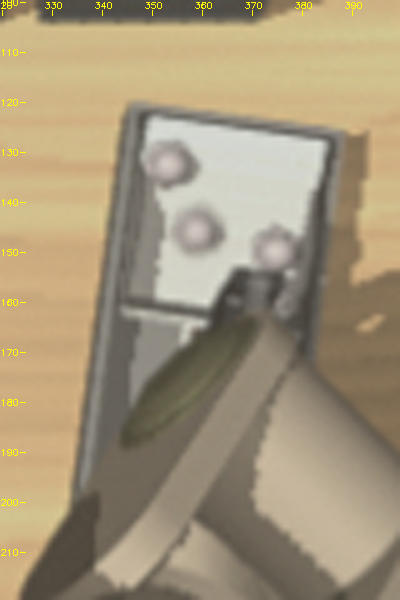

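```bash
python3 - <<'E'
from h import *
s=st();p=s['position']
rows([(p+[-.008,.001,.001],RT(-8.4,27)),(p+[-.008,.001,.03],RT(-8.4,27)),(p+[-.008,.001,.10],RT(-8.4,27))],1)
E
```

```text
t 8.55 p [ 0.6025 -0.2199  0.0836] ypr(scoop) -8.409436738329395 22.508227654217947 0.020017789442859868 F [-0.5777 -0.0375 -2.9692] M [ 0.1133  0.6333 -0.0153] w 0.021083596583654825 q [-34.5979  31.614   88.6953  15.1702  40.301  -36.1191]
[-0.0002, -0.0094, -0.0053, -0.0250, -0.0001, -0.0001, 1.0000] |d|mm 8 ang 4.5
[-0.0002, 0.0054, -0.0411, -0.0250, -0.0001, -0.0001, 1.0000] |d|mm 31 ang 4.5
[-0.0002, 0.0411, -0.1273, -0.0250, -0.0001, -0.0001, 1.0000] |d|mm 100 ang 4.5
```

Request:
jog_arm(
  deltas=[0,-0.005,-0.0025,-0.012,0,0,1,0,-0.0094,-0.0053,-0.025,0,0,1,0,-0.0094,-0.0053,-0.025,0,0,1,0,-0.007,-0.011,-0.025,0,0,1,0,-0.001,-0.025,-0.025,0,0,1,0,0.006,-0.042,-0.025,0,0,1,0,0.014,-0.062,-0.025,0,0,1,0,0.024,-0.085,-0.025,0,0,1,0,0.032,-0.105,-0.025,0,0,1,0,0.038,-0.12,-0.025,0,0,1,0,0.041,-0.127,-0.025,0,0,1,0,0.041,-0.127,-0.025,0,0,1],
)

```text
time_s: 9.55
position: [0.5955, -0.2192, 0.1855]
tool_rot: [[0.146, 0.88, 0.452], [0.989, -0.129, -0.068], [-0.002, 0.457, -0.889]]
ft_force: [-0.7, -0.8, -3.2]
grip_width: 0.0207
```

```bash
python3 - <<'E'
from h import *
s=st()
snap('side','side10.png');crop('side10.png','g10.png',320,160,450,310,5)
snap('top','top10.png');crop('top10.png','g11.png',310,100,410,220,5)
E
```

```text
t 9.55 p [ 0.5955 -0.2192  0.1855] ypr(scoop) -8.348393396964598 27.202374712088304 -0.11259696960483084 F [-0.6591 -0.8164 -3.2382] M [ 0.1822  0.7963 -0.0114] w 0.02073022221131204 q [-35.8849  22.7471  86.1188  16.4415  47.7767 -36.0846]
```

View pics/g10.png

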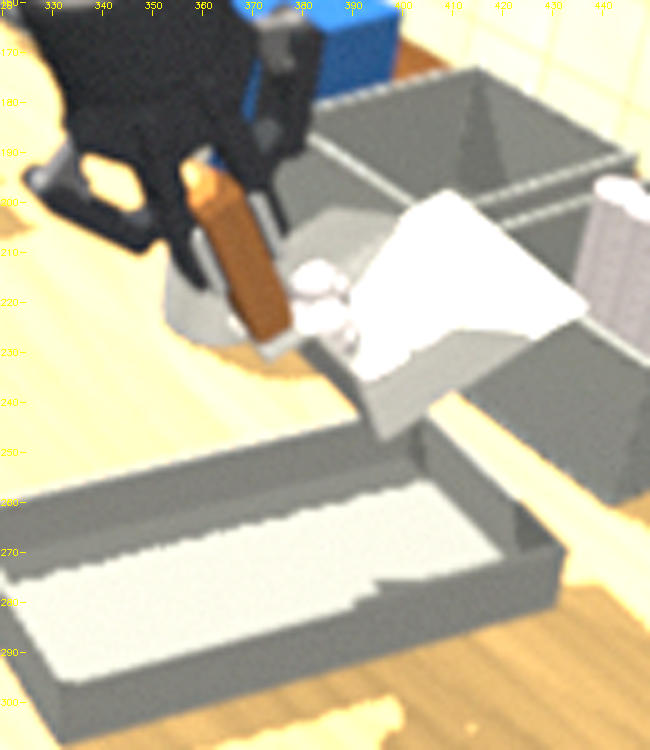

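View pics/g11.png

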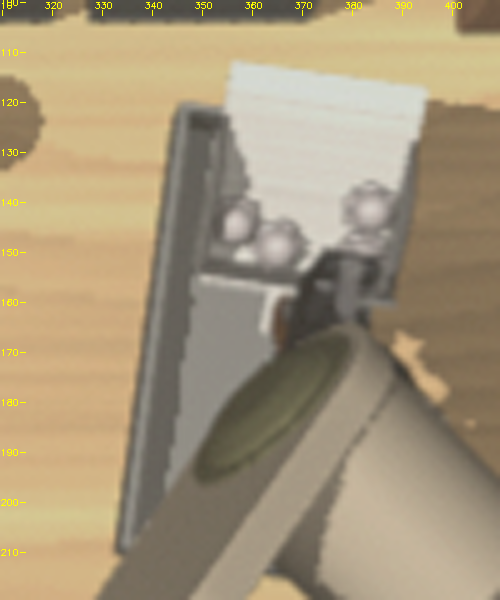

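```bash
cat >> h.py <<'E'
import kin
KP=kin.fit().x
LO=np.array([-178.18,-50.72,12.68,-81.47,9.98,-165.26]);HI=np.array([178.18,133.34,142.11,261.47,163.14,165.26])
M=np.array([[0,-1,0],[1,0,0],[0,0,1.]])
def FK(q):
    x,R=kin.fk(q,KP); return x,R@M
from scipy.optimize import least_squares
def IK(p,R,q0):
    f=lambda q:np.r_[(FK(q)[0]-p)*10,Rn.from_matrix(R.T@FK(q)[1]).as_rotvec()*2]
    r=least_squares(f,np.clip(q0,LO+.1,HI-.1),bounds=(LO,HI),x_scale=10); return r.x,np.abs(r.fun).max()
LIPT=np.array([.116,0,-.0813]) # lip rel. TCP in scoop axes (z from calibrated contact)
def tcp_for_lip(lip,yaw,pitch): return np.asarray(lip)-Rs(yaw,pitch)@LIPT
E
python3 - <<'E'
from h import *
np.set_printoptions(precision=1,suppress=True)
s=env.observe()
print(np.abs(FK(s['q'])[0]-s['position']).max(),np.abs(FK(s['q'])[1]-s['tool_rot']).max())
c=np.array([.6067,.259])
for yaw in (1.6,91.6,-88.4,181.6):
    q=np.array([14,25,80,0,80,0.]) 
    ex=Rs(yaw)[:2,0]
    for pitch in (20,0,-20,-35,-45,-55):
        lip=np.r_[c-.02*ex,.158]
        best=min((IK(tcp_for_lip(lip,yaw,pitch),RT(yaw,pitch),q_) for q_ in (q,[14,25,80,0,80,90],[14,25,80,0,80,-90],[14,25,80,60,80,-90],[14,25,80,90,80,150],[14,25,80,-60,80,0])),key=lambda r:r[1]+1e-4*np.abs(r[0][5]))
        print(yaw,pitch,best[0],'err %.4f'%best[1],tcp_for_lip(lip,yaw,pitch)*1000)
        if best[1]<1e-3:q=best[0]
E
```

```text
1.6779044820225408e-10 3.885780586188048e-16
1.6 20 [19.4 13.9 95.7 -7.7 51.5 21.6] err 0.0000 [450.  254.6 194.7]
1.6 0 [15.8 20.  75.8 -0.  84.2 14.2] err 0.0000 [470.8 255.2 239.3]
1.6 -20 [ 13.1  31.2  54.    4.3 114.4  12.6] err 0.0000 [505.5 256.2 274.1]
1.6 -35 [ 11.6  42.1  35.7   8.3 136.5  14.3] err 0.0000 [538.3 257.1 291.1]
1.6 -45 [ 10.9  50.6  21.7  13.9 151.6  18.9] err 0.0000 [562.2 257.8 297.5]
1.6 -55 [  9.8  57.1  12.7  26.5 162.   30.2] err 0.1118 [586.8 258.4 299.7]
91.6 20 [  -9.7   30.4   68.6   19.7   85.4 -103.7] err 0.0000 [611.1 102.3 194.7]
91.6 0 [  0.5  29.   60.9   0.   90.  -91.1] err 0.0000 [610.5 123.1 239.3]
91.6 -20 [ 11.7  32.1  52.4 -19.9  98.6 -82.3] err 0.0000 [609.5 157.8 274.1]
91.6 -35 [ 19.5  36.8  46.  -34.6 106.1 -79.4] err 0.0000 [608.6 190.6 291.1]
91.6 -45 [ 24.   40.8  41.9 -44.4 110.9 -79.1] err 0.0000 [607.9 214.5 297.5]
91.6 -55 [ 27.8  45.2  38.  -54.4 115.3 -80.1] err 0.0000 [607.3 239.1 299.7]
-88.4 20 [ 31.4  49.9  29.9 -18.4 109.5 115. ] err 0.0000 [602.3 415.7 194.7]
-88.4 0 [ 23.8  40.4  39.9  -0.   99.7 112.2] err 0.0000 [602.9 394.9 239.3]
-88.4 -20 [ 14.   33.2  50.4  19.5  91.8 103.8] err 0.0000 [603.9 360.2 274.1]
-88.4 -35 [ 5.8 30.2 58.1 34.9 89.  94.4] err 0.0000 [604.8 327.4 291.1]
-88.4 -45 [ 0.4 29.6 62.8 45.  89.2 87.4] err 0.0000 [605.5 303.5 297.5]
-88.4 -55 [-4.7 30.2 67.2 54.5 90.9 80.4] err 0.0000 [606.1 278.9 299.7]
181.6 20 [   8.8   57.8   12.7    6.6  120.8 -165.3] err 0.2735 [763.4 263.4 194.7]
181.6 0 [  11.2   50.6   19.     0.2  110.4 -165.3] err 0.1775 [742.6 262.8 239.3]
181.6 -20 [  13.4   34.1   48.9   -5.6   77.2 -165.3] err 0.0832 [707.9 261.8 274.1]
181.6 -35 [  14.4   25.1   66.8   -9.    54.1 -164.1] err 0.0000 [675.1 260.9 291.1]
181.6 -45 [  15.8   20.6   77.8  -16.2   38.6 -157.1] err 0.0000 [651.2 260.2 297.5]
181.6 -55 [  17.4   17.7   88.1  -33.5   23.9 -139.6] err 0.0000 [626.6 259.6 299.7]
```

```bash
cat >> h.py <<'E'
def traj(p1,R1,n,g=1,dec=3):
    s=env.observe();p0,R0=s['position'],s['tool_rot']
    r=Rn.from_matrix(R0.T@R1).as_rotvec();d=R0.T@(np.asarray(p1)-p0)/.75;a=r/np.pi;out=[]
    for i in range(1,n+1):
        u=i/n;u=u**3*(10-15*u+6*u*u); out+=[round(float(x*u),dec) for x in [*d,*a]]+[g]
    print(out)
E
python3 - <<'E'
from h import *
st();traj((.56,-.10,.235),RT(-6,24),12)
E
```

```text
t 9.65 p [ 0.5947 -0.2187  0.1832] ypr(scoop) -8.395936263594523 27.018697340366167 0.009713518837165508 F [-0.7857 -0.0324 -4.5661] M [ 0.104   0.7771 -0.0145] w 0.02099996673074553 q [-35.8993  22.8582  86.3064  16.4891  47.7019 -36.1499]
[0.001, -0.0, -0.0, 0.0, 0.0, -0.0, 1, 0.005, -0.001, -0.003, 0.001, 0.0, -0.0, 1, 0.016, -0.003, -0.01, 0.002, 0.001, -0.001, 1, 0.031, -0.006, -0.019, 0.004, 0.001, -0.003, 1, 0.052, -0.01, -0.032, 0.006, 0.002, -0.004, 1, 0.075, -0.015, -0.046, 0.008, 0.003, -0.006, 1, 0.098, -0.02, -0.061, 0.011, 0.004, -0.008, 1, 0.118, -0.024, -0.073, 0.013, 0.004, -0.009, 1, 0.134, -0.027, -0.083, 0.015, 0.005, -0.011, 1, 0.144, -0.029, -0.09, 0.016, 0.005, -0.012, 1, 0.149, -0.03, -0.092, 0.017, 0.006, -0.012, 1, 0.15, -0.03, -0.093, 0.017, 0.006, -0.012, 1]
```

Request:
jog_arm(
  deltas=[0.001,0,0,0,0,0,1,0.005,-0.001,-0.003,0.001,0,0,1,0.016,-0.003,-0.01,0.002,0.001,-0.001,1,0.031,-0.006,-0.019,0.004,0.001,-0.003,1,0.052,-0.01,-0.032,0.006,0.002,-0.004,1,0.075,-0.015,-0.046,0.008,0.003,-0.006,1,0.098,-0.02,-0.061,0.011,0.004,-0.008,1,0.118,-0.024,-0.073,0.013,0.004,-0.009,1,0.134,-0.027,-0.083,0.015,0.005,-0.011,1,0.144,-0.029,-0.09,0.016,0.005,-0.012,1,0.149,-0.03,-0.092,0.017,0.006,-0.012,1,0.15,-0.03,-0.093,0.017,0.006,-0.012,1],
)

```text
time_s: 10.65
position: [0.5599, -0.0993, 0.2358]
tool_rot: [[0.103, 0.908, 0.405], [0.995, -0.095, -0.041], [0.001, 0.407, -0.913]]
ft_force: [-0.6, 0.1, -3.5]
grip_width: 0.0209
```

```bash
python3 - <<'E'
from h import *
st();traj((.50,.08,.24),RT(-2,22),12)
snap('side','side11.png');crop('side11.png','g12.png',230,120,450,310,3)
E
```

```text
t 10.65 p [ 0.5599 -0.0993  0.2358] ypr(scoop) -5.953001993652593 24.04049997921159 0.04853788538415191 F [-0.6146  0.0682 -3.4921] M [ 0.0828  0.6977 -0.0993] w 0.02092789059085493 q [-25.6769  14.0883  89.0596   9.7811  54.4871 -23.8503]
[0.001, -0.0, -0.0, 0.0, 0.0, -0.0, 1, 0.008, -0.003, -0.002, 0.0, 0.0, -0.001, 1, 0.024, -0.01, -0.005, 0.001, 0.001, -0.002, 1, 0.048, -0.019, -0.01, 0.002, 0.002, -0.004, 1, 0.08, -0.032, -0.016, 0.004, 0.003, -0.007, 1, 0.115, -0.046, -0.024, 0.006, 0.004, -0.01, 1, 0.15, -0.061, -0.031, 0.007, 0.005, -0.013, 1, 0.181, -0.073, -0.037, 0.009, 0.007, -0.016, 1, 0.206, -0.083, -0.042, 0.01, 0.007, -0.018, 1, 0.221, -0.09, -0.046, 0.011, 0.008, -0.019, 1, 0.228, -0.092, -0.047, 0.011, 0.008, -0.02, 1, 0.23, -0.093, -0.047, 0.011, 0.008, -0.02, 1]
```

View pics/g12.png

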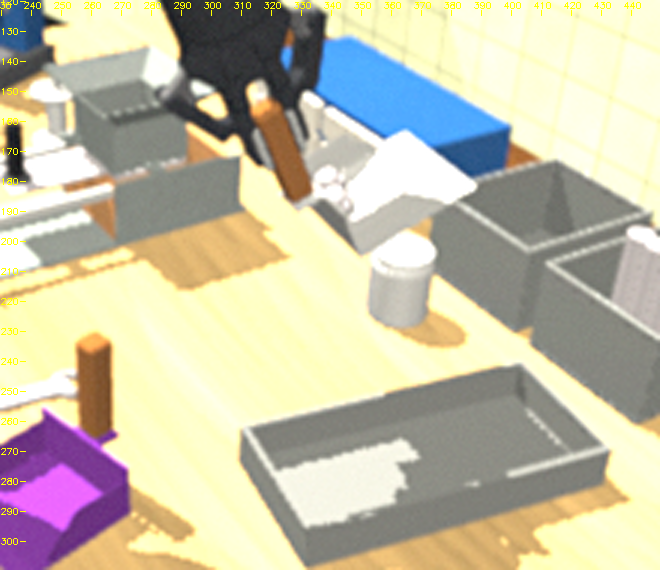

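Request:
jog_arm(
  deltas=[0.001,0,0,0,0,0,1,0.008,-0.003,-0.002,0,0,-0.001,1,0.024,-0.01,-0.005,0.001,0.001,-0.002,1,0.048,-0.019,-0.01,0.002,0.002,-0.004,1,0.08,-0.032,-0.016,0.004,0.003,-0.007,1,0.115,-0.046,-0.024,0.006,0.004,-0.01,1,0.15,-0.061,-0.031,0.007,0.005,-0.013,1,0.181,-0.073,-0.037,0.009,0.007,-0.016,1,0.206,-0.083,-0.042,0.01,0.007,-0.018,1,0.221,-0.09,-0.046,0.011,0.008,-0.019,1,0.228,-0.092,-0.047,0.011,0.008,-0.02,1,0.23,-0.093,-0.047,0.011,0.008,-0.02,1],
)

```text
time_s: 11.7
position: [0.4998, 0.0809, 0.2395]
tool_rot: [[0.035, 0.926, 0.375], [0.999, -0.032, -0.014], [-0.001, 0.376, -0.927]]
ft_force: [0.9, -0.9, -3.8]
grip_width: 0.0208
```

```bash
python3 - <<'E'
from h import *
st();traj((.45,.2546,.245),RT(1.6,20),12)
E
```

```text
t 11.7 p [0.4998 0.0809 0.2395] ypr(scoop) -2.003058066486802 22.057787492551643 -0.03584886729008219 F [ 0.8718 -0.9203 -3.845 ] M [-0.0211  0.6322 -0.0008] w 0.02081357912822392 q [-4.7503  8.3965 95.3343  1.2269 54.239  -3.2635]
[0.001, -0.0, -0.0, 0.0, 0.0, -0.0, 1, 0.008, -0.002, -0.001, 0.0, 0.0, -0.001, 1, 0.024, -0.007, -0.004, 0.001, 0.001, -0.002, 1, 0.048, -0.014, -0.007, 0.002, 0.002, -0.004, 1, 0.079, -0.023, -0.012, 0.004, 0.003, -0.006, 1, 0.115, -0.033, -0.017, 0.006, 0.004, -0.009, 1, 0.15, -0.043, -0.023, 0.007, 0.005, -0.012, 1, 0.181, -0.052, -0.028, 0.009, 0.006, -0.015, 1, 0.205, -0.059, -0.031, 0.01, 0.007, -0.017, 1, 0.221, -0.064, -0.034, 0.011, 0.007, -0.018, 1, 0.228, -0.066, -0.035, 0.011, 0.007, -0.019, 1, 0.229, -0.066, -0.035, 0.011, 0.007, -0.019, 1]
```

Request:
jog_arm(
  deltas=[0.001,0,0,0,0,0,1,0.008,-0.002,-0.001,0,0,-0.001,1,0.024,-0.007,-0.004,0.001,0.001,-0.002,1,0.048,-0.014,-0.007,0.002,0.002,-0.004,1,0.079,-0.023,-0.012,0.004,0.003,-0.006,1,0.115,-0.033,-0.017,0.006,0.004,-0.009,1,0.15,-0.043,-0.023,0.007,0.005,-0.012,1,0.181,-0.052,-0.028,0.009,0.006,-0.015,1,0.205,-0.059,-0.031,0.01,0.007,-0.017,1,0.221,-0.064,-0.034,0.011,0.007,-0.018,1,0.228,-0.066,-0.035,0.011,0.007,-0.019,1,0.229,-0.066,-0.035,0.011,0.007,-0.019,1],
)

```text
time_s: 12.7
position: [0.4508, 0.254, 0.2449]
tool_rot: [[-0.028, 0.939, 0.343], [1.0, 0.027, 0.008], [-0.002, 0.343, -0.939]]
ft_force: [-0.5, -0.3, -4.1]
grip_width: 0.0208
```

```bash
python3 - <<'E'
from h import *
st()
snap('side','side12.png');crop('side12.png','g13.png',200,70,330,230,4)
snap('top','top12.png');crop('top12.png','g14.png',130,110,250,250,4)
E
```

```text
t 12.7 p [0.4508 0.254  0.2449] ypr(scoop) 1.6190756313920436 20.06262379270551 -0.09590543105135158 F [-0.5334 -0.2869 -4.0799] M [-0.0676  0.6173 -0.043 ] w 0.020750951910206424 q [19.3584 10.9675 90.4867 -7.0682 59.5849 20.3195]
```

View pics/g13.png

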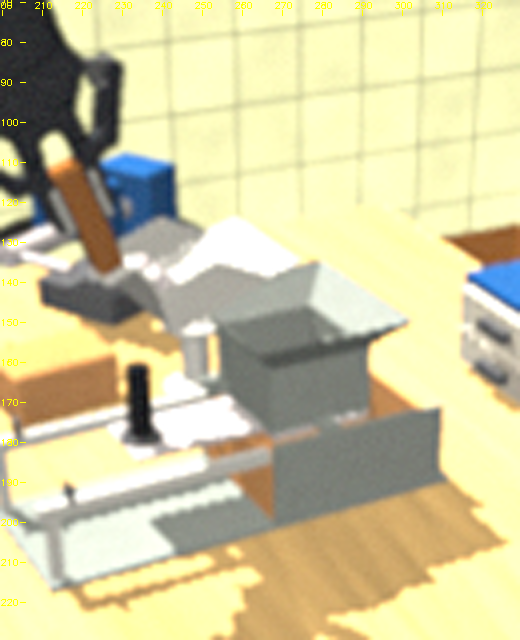

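View pics/g14.png

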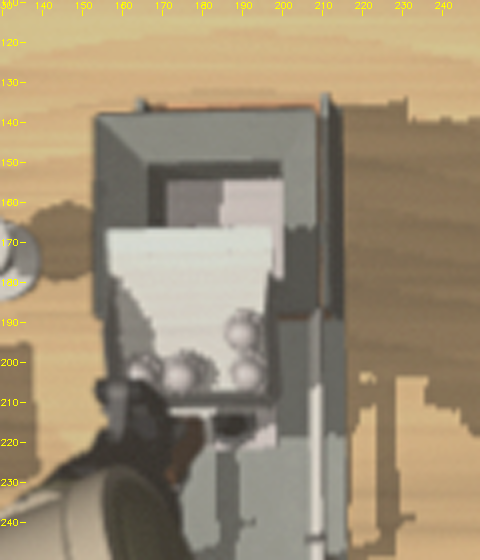

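```bash
python3 - <<'E'
from h import *
print(proj('top',(.588,.258,.208)),onz('top',(177.7,166.5),.208),proj('top',(.6067,.259,.152)))
# pour trajectory
s=st();c=np.array([.6067,.2595]);yaw=1.6;ex=Rs(yaw)[:2,0];q=s['q'];tg=[]
for k,(pt,b,z) in enumerate([(15,-.02,.185),(8,-.02,.165),(0,-.02,.158),(-6,-.02,.157),(-12,-.02,.157),(-16,-.02,.157),(-20,-.02,.157),(-24,-.02,.157),(-28,-.02,.157),(-32,-.02,.157),(-36,-.02,.157),(-40,-.02,.157),(-43,-.02,.157)]):
    lip=np.r_[c+b*ex,z];p=tcp_for_lip(lip,yaw,pt);q,e=IK(p,RT(yaw,pt),q);tg.append((p,RT(yaw,pt)));print(pt,q,round(e,5))
rows(tg,1)
E
```

```text
[176.26857913 165.70983541] [0.58605053 0.25443966 0.208     ] [181.29633105 162.89218024]
t 12.8 p [0.4511 0.253  0.2449] ypr(scoop) 1.5465415290641107 20.058881945191747 -0.1107778079203224 F [ 0.0996 -0.4404 -4.4453] M [-0.0103  0.5687  0.0245] w 0.020935109358603366 q [19.2426 10.9439 90.5182 -7.0673 59.5805 20.2793]
15 [18.4947 13.3474 88.0797 -4.7894 64.2713 18.4334] 0.0
8 [17.1926 16.5039 83.21   -2.2469 72.5895 16.1208] 0.0
0 [15.84   20.0408 75.7516 -0.     84.2077 14.24  ] 0.0
-6 [14.9274 23.0057 69.5289  1.383  93.3039 13.3367] 0.0
-12 [ 14.1021  26.3224  63.0246   2.6409 102.3637  12.8031] 0.0
-16 [ 13.599   28.7298  58.5816   3.4607 108.3251  12.6361] 0.0
-20 [ 13.1319  31.2834  54.0419   4.3005 114.2415  12.6219] 0.0
-24 [ 12.6994  33.9776  49.3915   5.1942 120.129   12.7733] 0.0
-28 [ 12.2997  36.8102  44.6103   6.1854 126.0058  13.1169] 0.0
-32 [ 11.931   39.7838  39.6698   7.3347 131.8929  13.7003] 0.0
-36 [ 11.5917  42.9074  34.5286   8.7355 137.8162  14.6074] 0.0
-40 [ 11.2801  46.1995  29.1232  10.5471 143.8093  15.9902] 0.0
-43 [ 11.0635  48.7996  24.836   12.348
[... 324 characters left out ...]
26.1
[0.0029, 0.0562, -0.0018, 0.1781, 0.0006, -0.0005, 1.0000] |d|mm 42 ang 32.1
[0.0029, 0.0685, -0.0065, 0.2003, 0.0006, -0.0005, 1.0000] |d|mm 52 ang 36.1
[0.0029, 0.0811, -0.0104, 0.2225, 0.0006, -0.0005, 1.0000] |d|mm 61 ang 40.1
[0.0029, 0.0940, -0.0133, 0.2448, 0.0006, -0.0005, 1.0000] |d|mm 71 ang 44.1
[0.0029, 0.1070, -0.0154, 0.2670, 0.0006, -0.0006, 1.0000] |d|mm 81 ang 48.1
[0.0030, 0.1202, -0.0165, 0.2892, 0.0005, -0.0006, 1.0000] |d|mm 91 ang 52.1
[0.0030, 0.1333, -0.0167, 0.3114, 0.0005, -0.0006, 1.0000] |d|mm 101 ang 56.1
[0.0030, 0.1465, -0.0160, 0.3337, 0.0005, -0.0006, 1.0000] |d|mm 111 ang 60.1
[0.0030, 0.1563, -0.0149, 0.3503, 0.0005, -0.0006, 1.0000] |d|mm 118 ang 63.1
```

Request:
jog_arm(
  deltas=[0.0035,-0.001,0.008,0.014,0,0,1,0.007,-0.002,0.0155,0.028,0,0,1,0.007,0.0015,0.02,0.0475,0,0,1,0.007,0.005,0.024,0.067,0,0,1,0.007,0.0135,0.02,0.089,0,0,1,0.007,0.022,0.016,0.111,0,0,1,0.007,0.033,0.01,0.1335,0,0,1,0.007,0.0443,0.004,0.156,0,0,1,0.007,0.05,0.001,0.167,0,0,1,0.007,0.056,-0.002,0.178,0,0,1,0.007,0.056,-0.002,0.178,0,0,1],
)

```text
time_s: 13.72
position: [0.4918, 0.2585, 0.2605]
tool_rot: [[-0.024, 0.978, -0.207], [1.0, 0.023, -0.007], [-0.002, -0.207, -0.978]]
ft_force: [0.1, -0.3, -3.9]
grip_width: 0.0207
```

```bash
python3 - <<'E'
from h import *
s=st()
snap('side','side13.png');crop('side13.png','h1.png',200,70,330,230,4)
snap('top','top13.png');crop('top13.png','h2.png',130,110,250,250,4)
c=np.array([.6067,.2595+.003]);yaw=1.6;ex=Rs(yaw)[:2,0]
print('lip',s['position']+Rs(1.6,-12)@LIPT)
rows([(tcp_for_lip(np.r_[c-.02*ex,.157],yaw,pt),RT(yaw,pt)) for pt in (-12,-18,-24,-30,-36,-43)],1)
E
```

```text
t 13.717 p [0.4918 0.2585 0.2605] ypr(scoop) 1.3678994406431435 -11.950919494528152 -0.09098688785577314 F [ 0.1317 -0.2963 -3.9399] M [ 0.0039 -0.1789  0.0296] w 0.020713983882108093 q [ 14.2962  26.5722  62.6166   2.6287 102.4748  13.2245]
lip [0.5883 0.2612 0.1569]
[0.0004, -0.0001, -0.0003, 0.0005, 0.0004, -0.0009, 1.0000] |d|mm 0 ang 0.2
[0.0004, 0.0121, -0.0158, 0.0339, 0.0003, -0.0009, 1.0000] |d|mm 15 ang 6.1
[0.0004, 0.0258, -0.0300, 0.0672, 0.0003, -0.0009, 1.0000] |d|mm 30 ang 12.1
[0.0004, 0.0410, -0.0427, 0.1005, 0.0002, -0.0009, 1.0000] |d|mm 44 ang 18.1
[0.0005, 0.0574, -0.0537, 0.1339, 0.0002, -0.0009, 1.0000] |d|mm 59 ang 24.1
[0.0005, 0.0779, -0.0643, 0.1727, 0.0001, -0.0010, 1.0000] |d|mm 76 ang 31.1
```

View pics/h1.png

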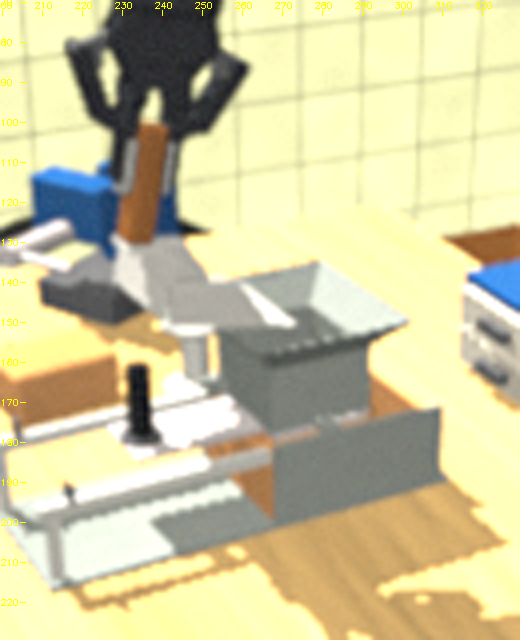

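View pics/h2.png

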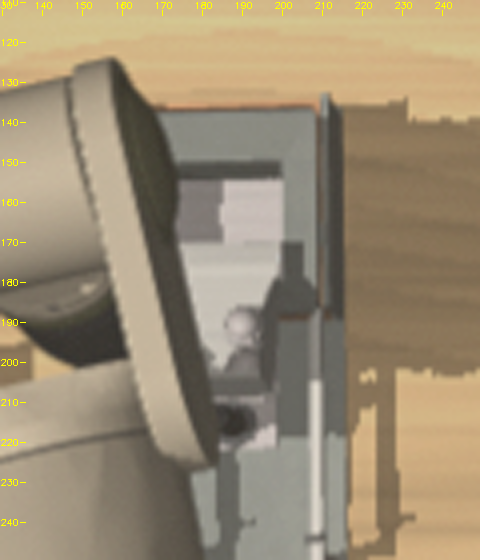

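Request:
jog_arm(
  deltas=[0,0.003,-0.004,0.0085,0,0,1,0,0.006,-0.008,0.017,0,0,1,0,0.009,-0.012,0.0255,0,0,1,0,0.012,-0.0158,0.034,0,0,1,0,0.0154,-0.0195,0.0423,0,0,1,0,0.0188,-0.023,0.0505,0,0,1,0,0.0222,-0.0265,0.059,0,0,1,0,0.0258,-0.03,0.067,0,0,1,0,0.0296,-0.0332,0.0755,0,0,1,0,0.0334,-0.0364,0.084,0,0,1,0,0.0372,-0.0396,0.092,0,0,1,0,0.041,-0.0427,0.1,0,0,1],
)

```text
time_s: 14.82
position: [0.5264, 0.2606, 0.2861]
tool_rot: [[-0.026, 0.867, -0.498], [1.0, 0.022, -0.014], [-0.001, -0.499, -0.867]]
ft_force: [0.6, 0.1, -2.4]
grip_width: 0.0206
```

```bash
python3 - <<'E'
from h import *
s=st()
snap('side','side14.png');crop('side14.png','h3.png',200,70,330,230,4)
snap('top','top14.png');crop('top14.png','h4.png',130,110,250,250,4)
c=np.array([.6067,.2595+.003]);yaw=1.6;ex=Rs(yaw)[:2,0]
print('lip',s['position']+Rs(1.6,-30)@LIPT)
rows([(tcp_for_lip(np.r_[c-.02*ex,.157],yaw,pt),RT(yaw,pt)) for pt in (-30,-36,-39,-41,-43)],1)
E
```

```text
t 14.817 p [0.5264 0.2606 0.2861] ypr(scoop) 1.466889310016352 -29.909378508740616 -0.09742424393146196 F [ 0.6479  0.1271 -2.4461] M [-0.0119 -0.4267  0.0183] w 0.02062855962467673 q [ 12.4069  38.3259  41.9292   6.8717 129.0162  13.8486]
lip [0.5862 0.2623 0.1577]
[-0.0003, -0.0000, -0.0002, 0.0004, 0.0002, -0.0008, 1.0000] |d|mm 0 ang 0.2
[-0.0003, 0.0122, -0.0157, 0.0338, 0.0001, -0.0008, 1.0000] |d|mm 15 ang 6.1
[-0.0003, 0.0189, -0.0230, 0.0504, 0.0001, -0.0008, 1.0000] |d|mm 22 ang 9.1
[-0.0002, 0.0236, -0.0276, 0.0616, 0.0001, -0.0008, 1.0000] |d|mm 27 ang 11.1
[-0.0002, 0.0284, -0.0321, 0.0727, 0.0001, -0.0008, 1.0000] |d|mm 32 ang 13.1
```

View pics/h3.png

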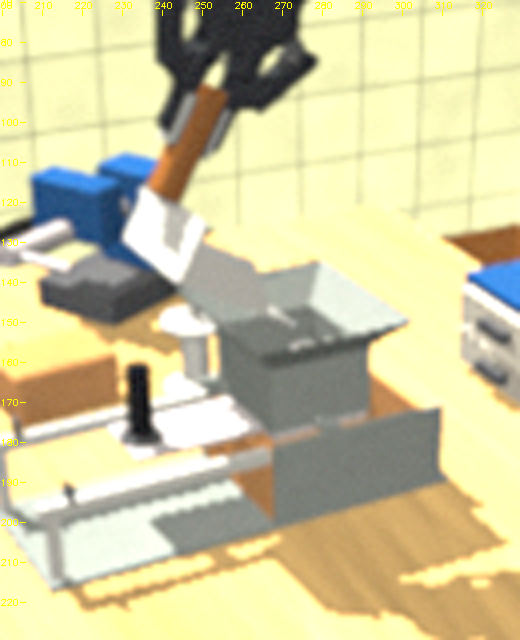

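View pics/h4.png

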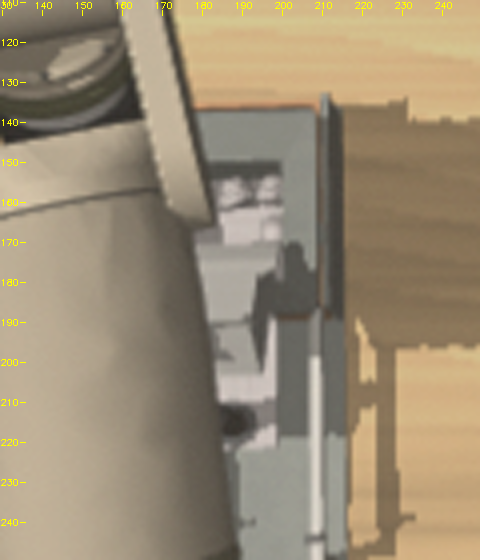

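Request:
jog_arm(
  deltas=[0,0.006,-0.008,0.017,0,0,1,0,0.0122,-0.0157,0.034,0,0,1,0,0.019,-0.023,0.0505,0,0,1,0,0.0236,-0.0276,0.0616,0,0,1,0,0.0236,-0.0276,0.0616,0,0,1,0,0.0236,-0.0276,0.0616,0,0,1],
)

```text
time_s: 15.42
position: [0.5521, 0.2615, 0.2943]
tool_rot: [[-0.026, 0.755, -0.655], [1.0, 0.019, -0.019], [-0.002, -0.655, -0.755]]
ft_force: [-0.2, -0.5, -2.2]
grip_width: 0.0208
```

```bash
python3 - <<'E'
from h import *
s=st()
p=s['position']
traj((.46,.2546,.285),RT(1.6,0),12)
rows([(p+[-.01,0,.03],RT(1.6,-35))],1)
E
```

```text
t 15.417 p [0.5521 0.2615 0.2943] ypr(scoop) 1.4358208718396686 -40.95609048587996 -0.11963144106313364 F [-0.1825 -0.5434 -2.1546] M [ 0.0326 -0.5857 -0.0491] w 0.020768527976378626 q [ 11.4795  47.1625  27.4891  11.3881 145.352   17.0252]
[-0.0, -0.0, 0.0, -0.001, 0.0, -0.0, 1, -0.0, -0.003, 0.003, -0.008, 0.0, -0.0, 1, -0.001, -0.009, 0.009, -0.024, 0.0, -0.0, 1, -0.001, -0.018, 0.019, -0.048, 0.0, -0.0, 1, -0.002, -0.029, 0.031, -0.079, 0.0, -0.0, 1, -0.003, -0.042, 0.045, -0.114, 0.0, -0.0, 1, -0.004, -0.055, 0.059, -0.149, 0.0, -0.0, 1, -0.005, -0.067, 0.071, -0.18, 0.0, -0.001, 1, -0.005, -0.076, 0.081, -0.204, 0.0, -0.001, 1, -0.006, -0.082, 0.087, -0.219, 0.0, -0.001, 1, -0.006, -0.084, 0.09, -0.226, 0.0, -0.001, 1, -0.006, -0.085, 0.09, -0.228, 0.0, -0.001, 1]
[0.0003, -0.0363, -0.0215, -0.0331, 0.0001, -0.0007, 1.0000] |d|mm 32 ang 6.0
```

Request:
jog_arm(
  deltas=[0,0,0,-0.001,0,0,1,0,-0.003,0.003,-0.008,0,0,1,-0.001,-0.009,0.009,-0.024,0,0,1,-0.001,-0.018,0.019,-0.048,0,0,1,-0.002,-0.029,0.031,-0.079,0,0,1,-0.003,-0.042,0.045,-0.114,0,0,1,-0.004,-0.055,0.059,-0.149,0,0,1,-0.005,-0.067,0.071,-0.18,0,-0.001,1,-0.005,-0.076,0.081,-0.204,0,-0.001,1,-0.006,-0.082,0.087,-0.219,0,-0.001,1,-0.006,-0.084,0.09,-0.226,0,-0.001,1,-0.006,-0.085,0.09,-0.228,0,-0.001,1],
)

```text
time_s: 16.42
position: [0.4575, 0.2545, 0.2873]
tool_rot: [[-0.031, 1.0, 0.003], [1.0, 0.031, -0.0], [-0.0, 0.003, -1.0]]
ft_force: [-0.3, 0.5, -2.1]
grip_width: 0.0211
```

```bash
python3 - <<'E'
from h import *
s=st()
snap('side','side15.png');crop('side15.png','h5.png',200,70,330,230,4)
snap('top','top15.png');crop('top15.png','h6.png',130,110,250,250,5)
traj((.471,.10,.20),RT(5),12)
E
```

```text
t 16.417 p [0.4575 0.2545 0.2873] ypr(scoop) 1.8035240734153937 0.17141301866171785 -0.016877718992183495 F [-0.2934  0.4628 -2.0817] M [0.0416 0.0955 0.0147] w 0.02105552593042154 q [16.144  17.0475 72.2747 -0.0588 90.5159 14.3399]
[-0.001, 0.0, 0.001, 0.0, 0.0, -0.0, 1, -0.007, 0.0, 0.004, 0.0, 0.0, -0.001, 1, -0.021, 0.001, 0.012, 0.0, 0.0, -0.002, 1, -0.043, 0.002, 0.024, 0.0, 0.0, -0.004, 1, -0.072, 0.003, 0.04, 0.0, 0.0, -0.006, 1, -0.103, 0.005, 0.058, 0.0, 0.0, -0.009, 1, -0.135, 0.006, 0.076, 0.0, 0.0, -0.012, 1, -0.163, 0.008, 0.092, 0.0, 0.0, -0.014, 1, -0.185, 0.009, 0.104, 0.0, 0.0, -0.016, 1, -0.199, 0.009, 0.112, 0.0, 0.0, -0.017, 1, -0.205, 0.01, 0.115, 0.0, 0.0, -0.018, 1, -0.206, 0.01, 0.116, 0.0, 0.0, -0.018, 1]
```

View pics/h5.png

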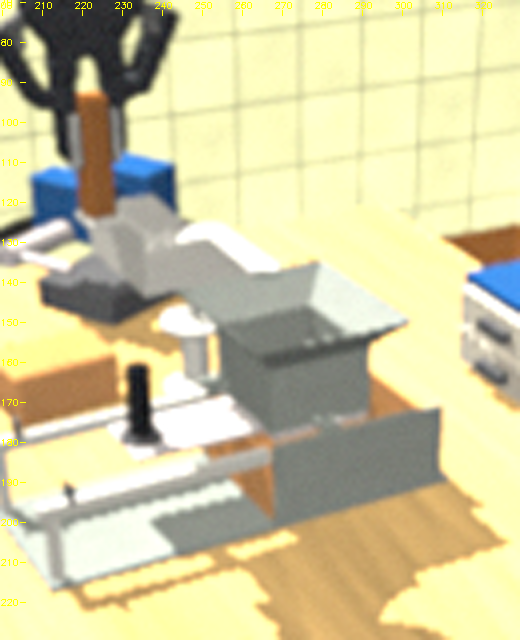

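View pics/h6.png

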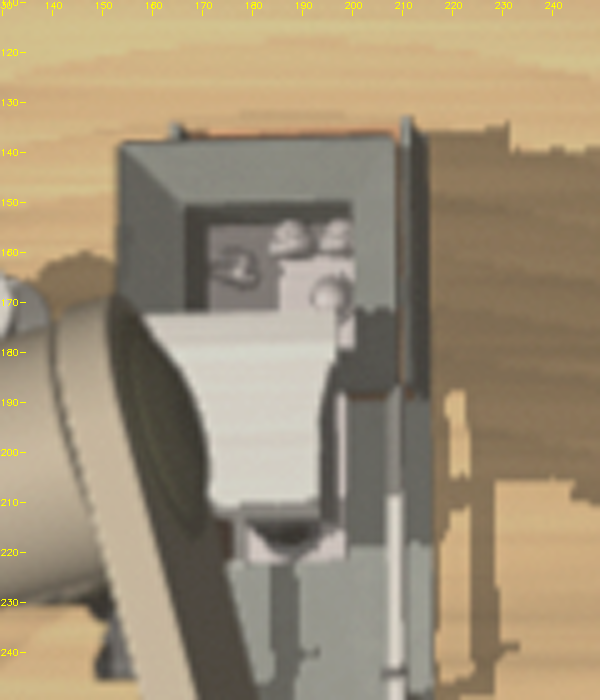

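Request:
jog_arm(
  deltas=[-0.001,0,0,0,0,0,1,-0.01,0,0,0,0,-0.001,1,-0.03,0.001,0,0,0,-0.002,1,-0.065,0.003,0,0,0,-0.005,1,-0.105,0.005,0,0,0,-0.009,1,-0.15,0.006,0,0,0,-0.013,1,-0.195,0.008,0.003,0,0,-0.018,1,-0.24,0.01,0.015,0,0,-0.023,1,-0.28,0.012,0.04,0,0,-0.028,1,-0.315,0.015,0.07,0,0,-0.032,1,-0.338,0.017,0.105,0,0,-0.035,1,-0.35,0.018,0.135,0,0,-0.038,1],
)

```text
time_s: 17.52
position: [0.4811, -0.0104, 0.1832]
tool_rot: [[-0.147, 0.989, -0.001], [0.989, 0.147, -0.001], [-0.001, -0.001, -1.0]]
ft_force: [0.4, -0.2, -2.9]
grip_width: 0.0213
```

```bash
python3 - <<'E'
from h import *
s=st()
rows([((.471,-.010,.12),RT(8.8)),((.471,-.010,.09),RT(8.8)),((.471,-.010,.0835),RT(8.8)),((.471,-.010,.0815),RT(8.8))],1)
E
```

```text
t 17.517 p [ 0.4811 -0.0104  0.1832] ypr(scoop) 8.432033765680021 -0.07220227731767737 -0.0504695754138838 F [ 0.4152 -0.2393 -2.9237] M [-0.0217  0.1375  0.0223] w 0.021293354093398605 q [-15.3282  17.5395  89.5464  -0.0787  72.9599 -23.7371]
[0.0025, -0.0131, 0.0843, -0.0004, 0.0003, -0.0020, 1.0000] |d|mm 64 ang 0.4
[0.0026, -0.0131, 0.1243, -0.0004, 0.0003, -0.0020, 1.0000] |d|mm 94 ang 0.4
[0.0026, -0.0131, 0.1330, -0.0004, 0.0003, -0.0020, 1.0000] |d|mm 100 ang 0.4
[0.0026, -0.0131, 0.1356, -0.0004, 0.0003, -0.0020, 1.0000] |d|mm 102 ang 0.4
```

Request:
jog_arm(
  deltas=[0,-0.006,0.02,0,0,0,1,0.001,-0.0131,0.06,0,0,-0.002,1,0.001,-0.0131,0.095,0,0,-0.002,1,0.001,-0.0131,0.118,0,0,-0.002,1,0.001,-0.0131,0.127,0,0,-0.002,1,0.001,-0.0131,0.1315,0,0,-0.002,1,0.001,-0.0131,0.1315,0,0,-0.002,1],
)

```text
time_s: 18.1
position: [0.4715, -0.0087, 0.0862]
tool_rot: [[-0.155, 0.988, -0.001], [0.988, 0.155, -0.001], [-0.001, -0.001, -1.0]]
ft_force: [0.7, 0.2, -1.9]
grip_width: 0.021
```

```bash
python3 - <<'E'
from h import *
s=st()
snap('side','side16.png');crop('side16.png','i1.png',220,150,340,260,6)
E
```

```text
t 18.1 p [ 0.4715 -0.0087  0.0862] ypr(scoop) 8.893677092987359 -0.03707317838862417 -0.030735678119406418 F [ 0.6766  0.161  -1.8533] M [0.0006 0.1258 0.0112] w 0.021002355371924873 q [-15.4602  23.9916  98.9369  -0.0516  57.0927 -24.3259]
```

View pics/i1.png

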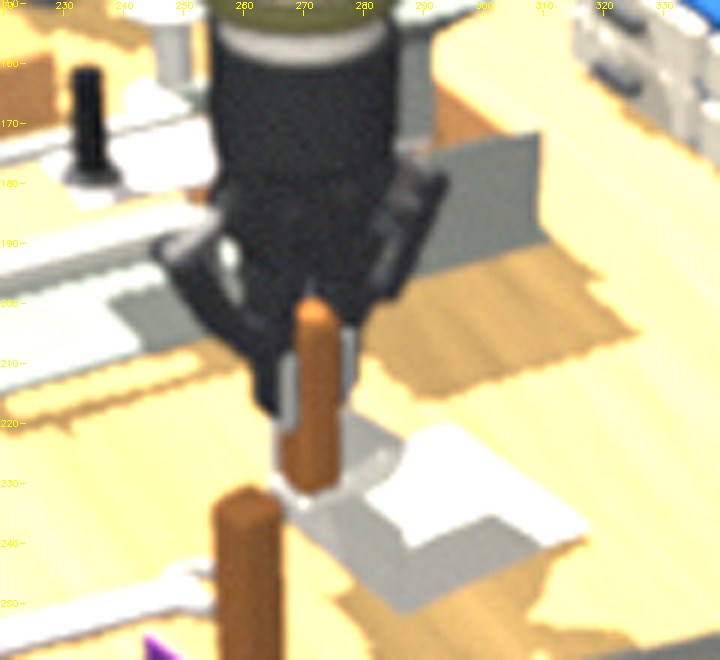

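Still about 4 mm up with no contact, so I'll lower slowly.

Request:
jog_arm(
  deltas=[0,0,0.003,0,0,0,1,0,0,0.005,0,0,0,1,0,0,0.005,0,0,0,1],
)

```text
time_s: 18.4
position: [0.4713, -0.0083, 0.0827]
tool_rot: [[-0.155, 0.988, 0.0], [0.988, 0.155, -0.001], [-0.001, 0.0, -1.0]]
ft_force: [-0.3, 0.9, -2.6]
grip_width: 0.0211
```

```bash
python3 - <<'E'
from h import *
s=st()
E
```

```text
t 18.4 p [ 0.4713 -0.0083  0.0827] ypr(scoop) 8.91094922105491 0.012940913993997464 -0.04835315137013283 F [-0.2503  0.8705 -2.5648] M [-0.0487  0.1129  0.0238] w 0.021115145620528138 q [-15.4247  24.2676  99.2343  -0.0465  56.4664 -24.31  ]
```

Request:
jog_arm(
  deltas=[0,0,0.0015,0,0,0,1,0,0,0.0025,0,0,0,1,0,0,0.0025,0,0,0,1],
)

```text
time_s: 18.65
position: [0.4715, -0.0084, 0.0817]
tool_rot: [[-0.155, 0.988, 0.001], [0.988, 0.155, -0.001], [-0.001, 0.001, -1.0]]
ft_force: [-3.2, 0.7, 10.6]
grip_width: 0.0207
```

```bash
python3 - <<'E'
from h import *
s=st()
E
```

```text
t 18.65 p [ 0.4715 -0.0084  0.0817] ypr(scoop) 8.916594133438753 0.0522527254328155 -0.07587901149953333 F [-3.1877  0.664  10.5552] M [0.1429 0.7566 0.0075] w 0.020739214540568308 q [-15.4224  24.3531  99.3109  -0.0572  56.2571 -24.3072]
```

Request:
jog_arm(
  deltas=[0,0,-0.0012,0,0,0,1,0,0,-0.0012,0,0,0,-1,0,0,-0.0012,0,0,0,-1,0,0,-0.0012,0,0,0,-1,0,0,-0.0012,0,0,0,-1,0,0,-0.0012,0,0,0,-1,0,0,-0.0012,0,0,0,-1],
)

```text
time_s: 19.23
position: [0.4712, -0.0083, 0.0814]
tool_rot: [[-0.155, 0.988, -0.0], [0.988, 0.155, -0.001], [-0.001, -0.0, -1.0]]
ft_force: [0.2, -0.0, 0.3]
grip_width: 0.0854
```

```bash
python3 - <<'E'
from h import *
s=st()
p=s['position']
rows([(p+[0,0,.12],RT(8.9))],-1)
snap('side','side17.png');crop('side17.png','i2.png',220,150,340,260,6)
E
```

```text
t 19.233 p [ 0.4712 -0.0083  0.0814] ypr(scoop) 8.904081415476155 -0.02810738441104356 -0.029277260476486013 F [ 0.2477 -0.0125  0.2577] M [-0.0253  0.0217 -0.0238] w 0.08535079972624221 q [-15.4276  24.3922  99.3162  -0.046   56.3051 -24.3062]
[-0.0001, -0.0001, -0.1600, -0.0002, 0.0002, 0.0000, -1.0000] |d|mm 120 ang 0.0
```

View pics/i2.png

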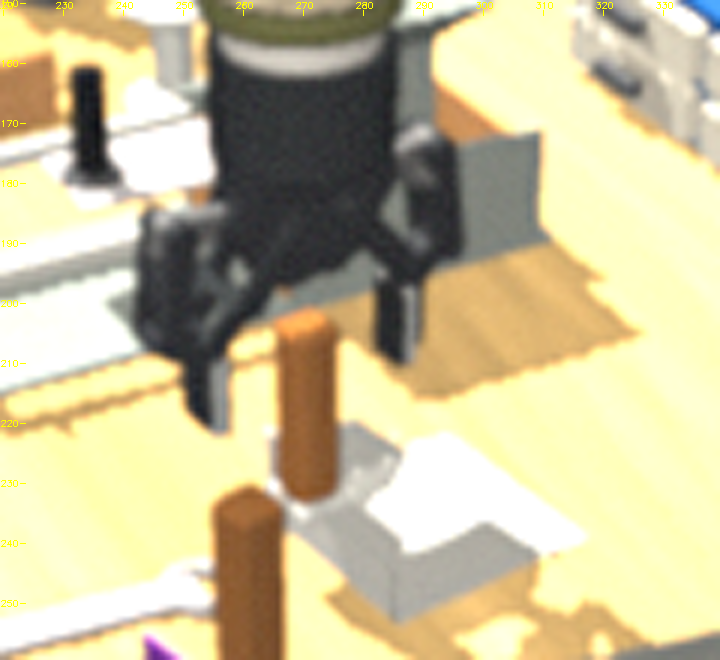

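Request:
jog_arm(
  deltas=[0,0,-0.04,0,0,0,-1,0,0,-0.09,0,0,0,-1,0,0,-0.135,0,0,0,-1,0,0,-0.16,0,0,0,-1,0,0,-0.165,0,0,0,0],
)

```text
time_s: 19.7
position: [0.4724, -0.0085, 0.2086]
tool_rot: [[-0.155, 0.988, 0.006], [0.988, 0.155, -0.002], [-0.003, 0.006, -1.0]]
ft_force: [-0.3, -0.0, 0.4]
grip_width: 0.0753
```

```bash
python3 - <<'E'
from h import *
s=st()
snap('top','top18.png')
traj((.477,.2535,.20),RT(1.6),12,g=0)
E
```

```text
t 19.7 p [ 0.4724 -0.0085  0.2086] ypr(scoop) 8.914442871898682 0.3206728347965778 -0.18777158867332575 F [-0.3138 -0.0308  0.4141] M [0.0077 0.0071 0.0037] w 0.0752728643114544 q [-15.4076  15.0377  88.5808  -0.0402  76.0119 -24.3119]
[0.002, 0.0, 0.0, 0.0, 0.0, 0.0, 0, 0.012, 0.002, 0.0, 0.0, 0.0, 0.001, 0, 0.036, 0.006, 0.001, 0.0, 0.0, 0.004, 0, 0.072, 0.013, 0.002, 0.0, 0.0, 0.009, 0, 0.119, 0.021, 0.003, 0.0, 0.0, 0.014, 0, 0.172, 0.03, 0.004, 0.001, 0.0, 0.02, 0, 0.225, 0.04, 0.006, 0.001, 0.0, 0.027, 0, 0.272, 0.048, 0.007, 0.001, 0.001, 0.032, 0, 0.308, 0.054, 0.008, 0.001, 0.001, 0.036, 0, 0.332, 0.059, 0.009, 0.001, 0.001, 0.039, 0, 0.342, 0.06, 0.009, 0.001, 0.001, 0.04, 0, 0.344, 0.061, 0.009, 0.001, 0.001, 0.041, 0]
```

Request:
jog_arm(
  deltas=[0.002,0,0,0,0,0,0,0.012,0.002,0,0,0,0.001,0,0.036,0.006,0,0,0,0.004,0,0.072,0.013,0.001,0,0,0.009,0,0.119,0.021,0.002,0,0,0.014,0,0.172,0.03,0.004,0,0,0.02,0,0.225,0.04,0.006,0,0,0.027,0,0.272,0.048,0.007,0,0,0.032,0,0.308,0.054,0.008,0,0,0.036,0,0.332,0.059,0.009,0,0,0.039,0,0.342,0.06,0.009,0,0,0.04,0,0.344,0.061,0.009,0,0,0.041,0],
)

```text
time_s: 20.75
position: [0.4756, 0.2549, 0.1968]
tool_rot: [[-0.029, 1.0, -0.003], [1.0, 0.029, -0.001], [-0.001, -0.003, -1.0]]
ft_force: [-0.4, -0.5, 0.0]
grip_width: 0.0421
```

```bash
python3 - <<'E'
from h import *
s=st()
snap('side','side19.png');crop('side19.png','j1.png',190,90,310,210,6)
snap('top','top19.png');crop('top19.png','j2.png',255,170,315,230,8)
rows([((.477,.2535,.14),RT(1.6)),((.477,.2535,.089),RT(1.6))],0)
E
```

```text
t 20.75 p [0.4756 0.2549 0.1968] ypr(scoop) 1.6339439035121186 -0.1777131785745241 -0.06807070592773334 F [-0.4131 -0.4692  0.0457] M [-0.0328 -0.0236 -0.0435] w 0.04211012333665874 q [15.6241 22.4407 79.2982 -0.0236 78.45   13.9948]
[0.0003, 0.0012, 0.0767, -0.0006, 0.0004, -0.0004, 0.0000] |d|mm 58 ang 0.1
[0.0004, 0.0013, 0.1447, -0.0006, 0.0004, -0.0004, 0.0000] |d|mm 109 ang 0.1
```

View pics/j1.png

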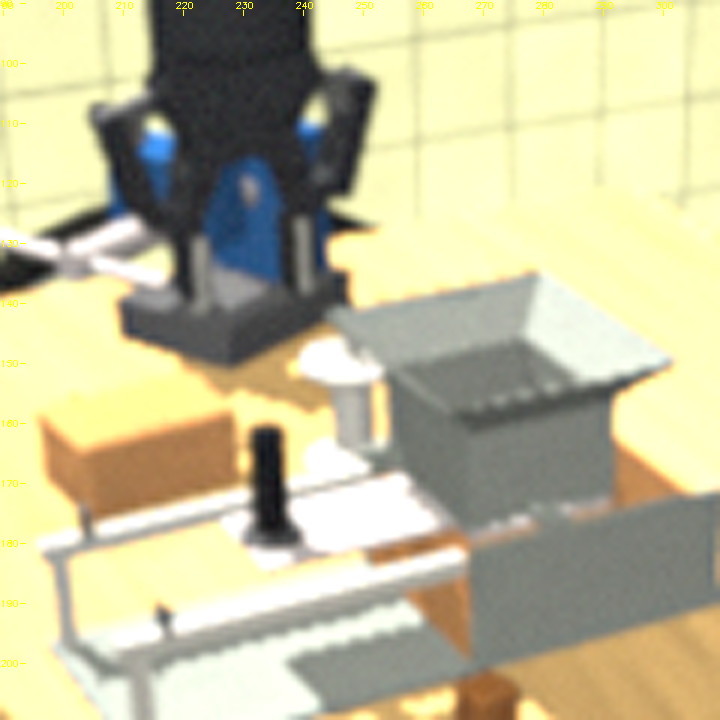

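View pics/j2.png

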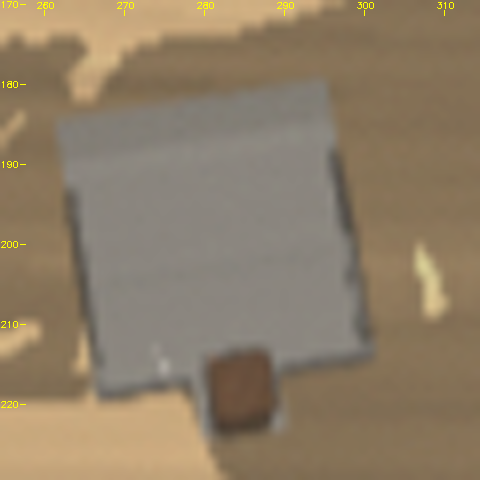

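```bash
python3 - <<'E'
from h import *
print(proj('side',(.477,.2535,.13)),proj('top',(.477,.2535,.13)),proj('side',(.4756,.2549,.1968)))
E
```

```text
[233.15812078 161.08575534] [183.9498871  213.68607547] [231.16035246 139.85400471]
```

Request:
jog_arm(
  deltas=[-0.001,0.001,0.04,0,0,0,0,-0.001,0.001,0.08,0,0,0,0,-0.001,0.001,0.115,0,0,0,0,-0.001,0.001,0.137,0,0,0,0,-0.001,0.001,0.1445,0,0,0,0,-0.001,0.001,0.1445,0,0,0,0],
)

```text
time_s: 21.35
position: [0.4769, 0.2518, 0.0889]
tool_rot: [[-0.025, 1.0, -0.003], [1.0, 0.025, -0.001], [-0.001, -0.003, -1.0]]
ft_force: [-0.4, 0.3, -0.3]
grip_width: 0.043
```

```bash
python3 - <<'E'
from h import *
s=st()
snap('side','side20.png');crop('side20.png','j3.png',190,90,310,210,6)
E
```

```text
t 21.35 p [0.4769 0.2518 0.0889] ypr(scoop) 1.4430542937121593 -0.16735633897917238 -0.07745260421481683 F [-0.3935  0.3322 -0.331 ] M [ 0.0662 -0.0401 -0.0043] w 0.04299752852903692 q [15.2623 29.259  88.0044 -0.0396 62.9176 13.8372]
```

View pics/j3.png

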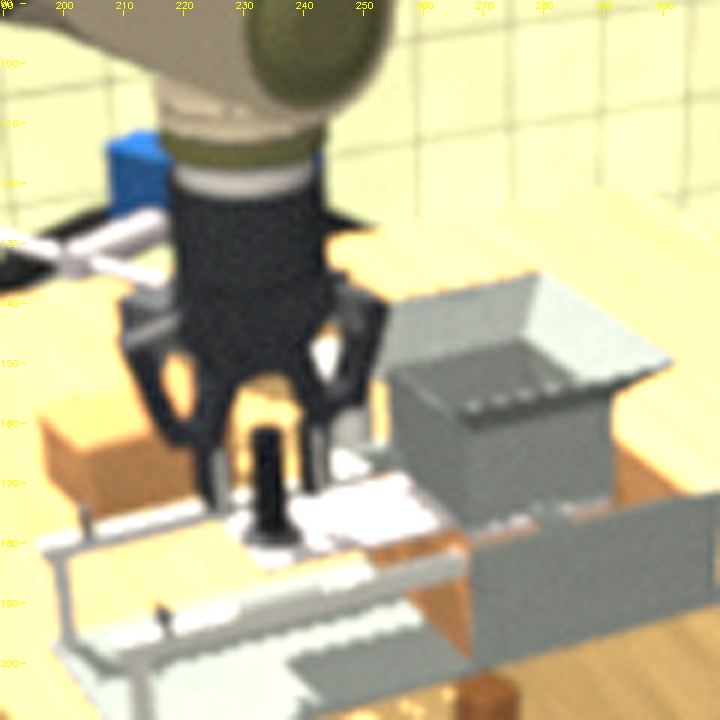

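Fingers straddle the peg. I'll shift 1.5 mm in y and close.

Request:
jog_arm(
  deltas=[0.002,0,0,0,0,0,0,0.002,0,0,0,0,0,1,0.002,0,0,0,0,0,1,0.002,0,0,0,0,0,1,0.002,0,0,0,0,0,1,0.002,0,0,0,0,0,1],
  grip_force=80,
)

```text
time_s: 21.9
position: [0.4785, 0.2546, 0.0914]
tool_rot: [[-0.027, 1.0, 0.004], [1.0, 0.027, 0.0], [0.0, 0.004, -1.0]]
ft_force: [4.3, -0.8, 6.4]
grip_width: 0.0184
```

```bash
python3 - <<'E'
from h import *
s=st();p=s['position'];ex=np.r_[Rs(1.6)[:2,0],0]
rows([(p-ex*.06,RT(1.6)),(p-ex*.08,RT(1.6))],1)
E
```

```text
t 21.9 p [0.4785 0.2546 0.0914] ypr(scoop) 1.527701854166502 0.22131783170537067 0.008001457682470575 F [ 4.2751 -0.772   6.3678] M [-0.1662 -0.2439 -0.0095] w 0.018371352796649226 q [15.5201 29.1607 87.6712 -0.0514 62.9514 14.0156]
[-0.0001, -0.0800, -0.0003, 0.0012, -0.0000, -0.0004, 1.0000] |d|mm 60 ang 0.2
[-0.0001, -0.1067, -0.0004, 0.0012, -0.0000, -0.0004, 1.0000] |d|mm 80 ang 0.2
```

Request:
jog_arm(
  deltas=[0.002,-0.004,0,0,0,0,1,0.002,-0.012,0,0,0,0,1,0.002,-0.022,0,0,0,0,1,0.002,-0.032,0,0,0,0,1,0.002,-0.042,0,0,0,0,1,0.002,-0.052,0,0,0,0,1,0.002,-0.062,0,0,0,0,1,0.002,-0.072,0,0,0,0,1,0.002,-0.082,0,0,0,0,1,0.002,-0.09,0,0,0,0,1,0.002,-0.096,0,0,0,0,1,0.002,-0.1,0,0,0,0,1],
)

```text
time_s: 22.9
position: [0.4044, 0.2525, 0.0914]
tool_rot: [[-0.027, 1.0, 0.006], [1.0, 0.027, -0.003], [-0.003, 0.006, -1.0]]
ft_force: [9.6, -13.4, 5.6]
grip_width: 0.0188
```

```bash
python3 - <<'E'
from h import *
s=st();p=s['position'];rows([((.3985,.2524,p[2]),RT(1.6))],1)
snap('side','side21.png');crop('side21.png','k1.png',180,100,310,210,6)
snap('top','top21.png');crop('top21.png','k2.png',140,120,225,260,4)
E
```

```text
t 22.9 p [0.4044 0.2525 0.0914] ypr(scoop) 1.5403640555502376 0.3344922826207873 -0.18044015369694674 F [  9.5612 -13.3833   5.5555] M [-2.0325 -1.0901 -0.0688] w 0.01879379671096343 q [17.8564 23.8652 97.9354 -0.3153 57.9295 16.4833]
[0.0001, -0.0079, -0.0000, 0.0019, 0.0010, -0.0003, 1.0000] |d|mm 6 ang 0.4
```

View pics/k1.png

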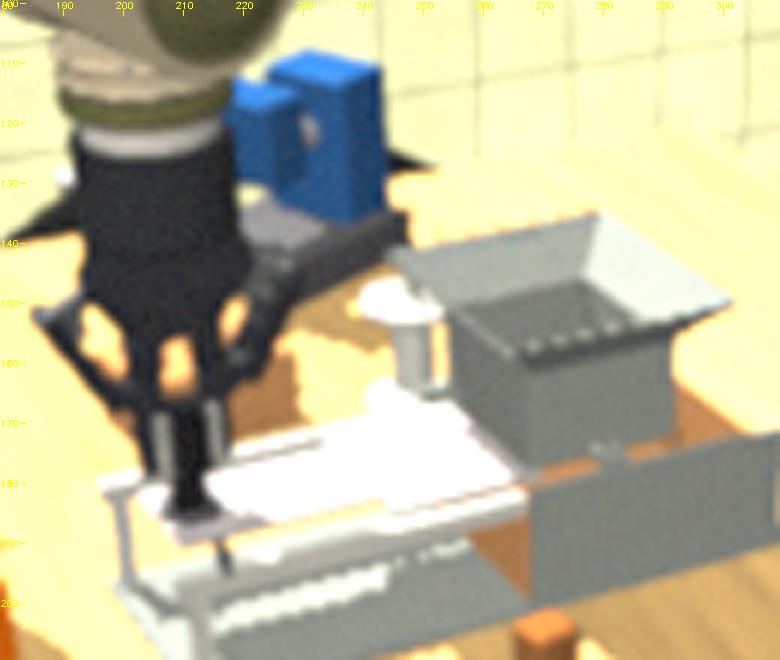

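View pics/k2.png

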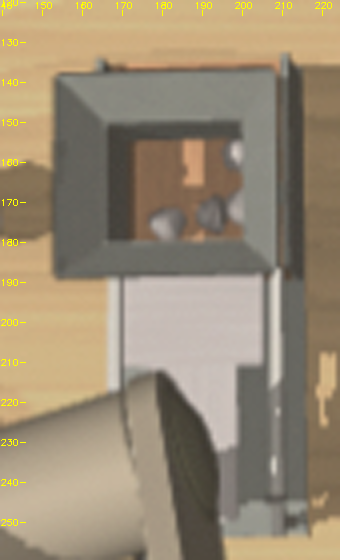

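Request:
jog_arm(
  deltas=[-0.001,-0.003,0,0,0,0,1,-0.0022,-0.006,0,0,0,0,1,-0.0022,-0.008,0,0,0,0,1,-0.0022,-0.008,0,0,0,0,1],
)

```text
time_s: 23.33
position: [0.3989, 0.2523, 0.0914]
tool_rot: [[-0.026, 1.0, 0.007], [1.0, 0.026, 0.001], [0.0, 0.007, -1.0]]
ft_force: [10.9, -2.8, 4.0]
grip_width: 0.0183
```

```bash
python3 - <<'E'
from h import *
s=st();p=s['position'];rows([((.3985,.2524,p[2]),RT(1.6))],1)
snap('side','side22.png');crop('side22.png','k3.png',180,130,260,210,9)
snap('top','top22.png');crop('top22.png','k4.png',140,120,225,260,4)
E
```

```text
t 23.333 p [0.3989 0.2523 0.0914] ypr(scoop) 1.5131916241296153 0.38263530298820214 0.01871729070063077 F [10.9053 -2.7597  4.034 ] M [-0.3606 -1.048  -0.0885] w 0.01830714741914957 q [17.9484 23.4243 98.7676 -0.1072 57.4359 16.4925]
[0.0002, -0.0005, -0.0000, 0.0021, -0.0001, -0.0005, 1.0000] |d|mm 0 ang 0.4
```

View pics/k3.png

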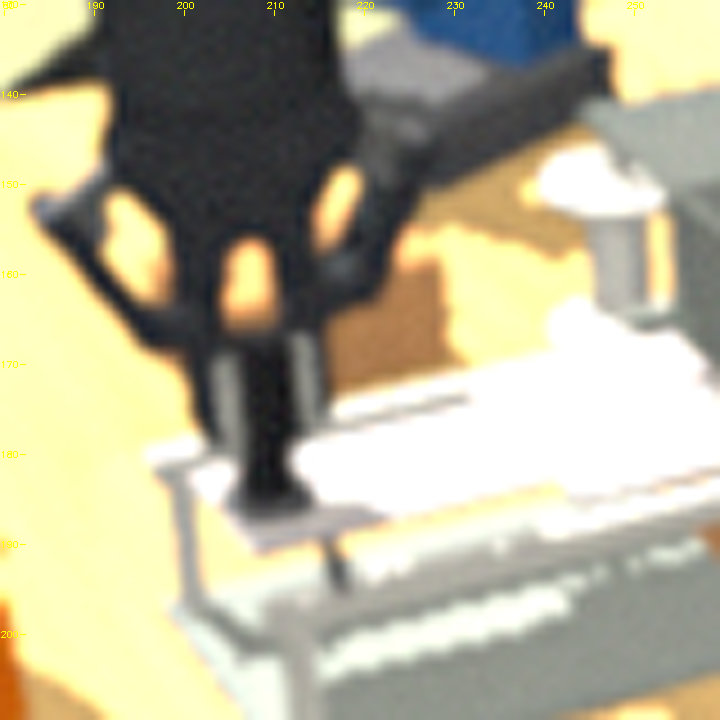

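View pics/k4.png

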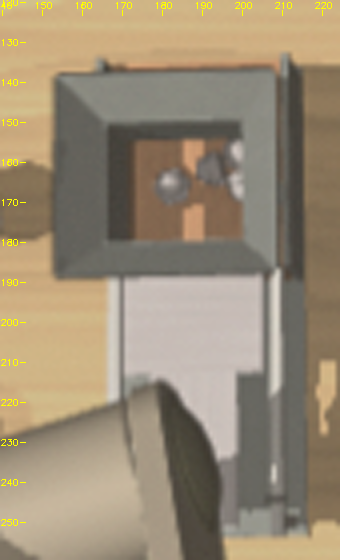

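Request:
jog_arm(
  deltas=[-0.0004,-0.001,0,0,0,0,1,-0.0004,-0.001,0,0,0,0,1,-0.0004,-0.001,0,0,0,0,1,-0.0004,-0.001,0,0,0,0,1,-0.0004,-0.001,0,0,0,0,1,-0.0004,-0.001,0,0,0,0,1],
)

```text
time_s: 23.93
position: [0.3984, 0.2523, 0.0914]
tool_rot: [[-0.026, 1.0, 0.007], [1.0, 0.026, 0.001], [0.001, 0.007, -1.0]]
ft_force: [10.2, -0.5, 3.7]
grip_width: 0.0181
```

```bash
python3 - <<'E'
from h import *
st()
snap('side','side23.png');snap('top','top23.png');crop('top23.png','k5.png',150,130,220,195,10)
for X in [(.3982+.002,.2523+.056,.08),(.3982-.002,.2523-.056,.08)]: print(proj('side',X))
E
```

```text
t 23.933 p [0.3984 0.2523 0.0914] ypr(scoop) 1.511960186418841 0.3960419872263443 0.05200822371015575 F [10.158  -0.51    3.7392] M [-0.0622 -0.9874 -0.0255] w 0.018064453296204496 q [17.9504 23.3798 98.8499 -0.0738 57.3758 16.4779]
[204.032 174.055]
[215.0244 190.4691]
```

View pics/side23.png

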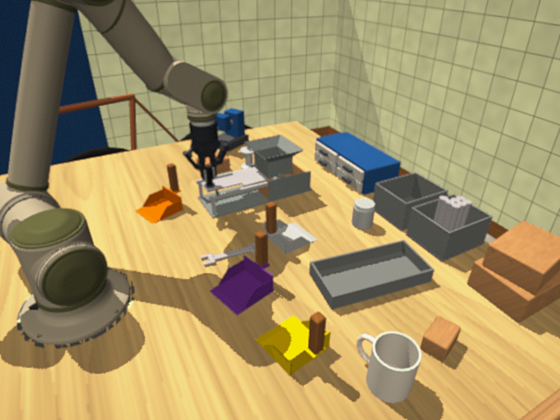

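View pics/top23.png

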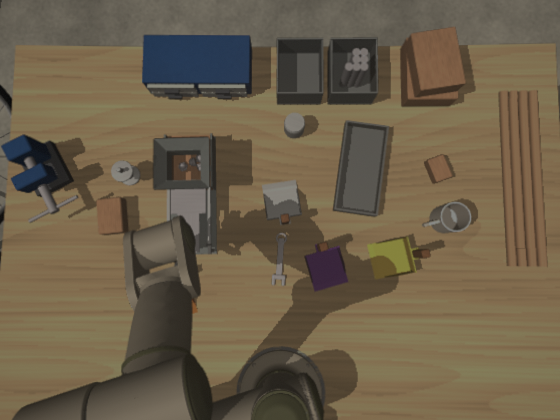

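View pics/k5.png

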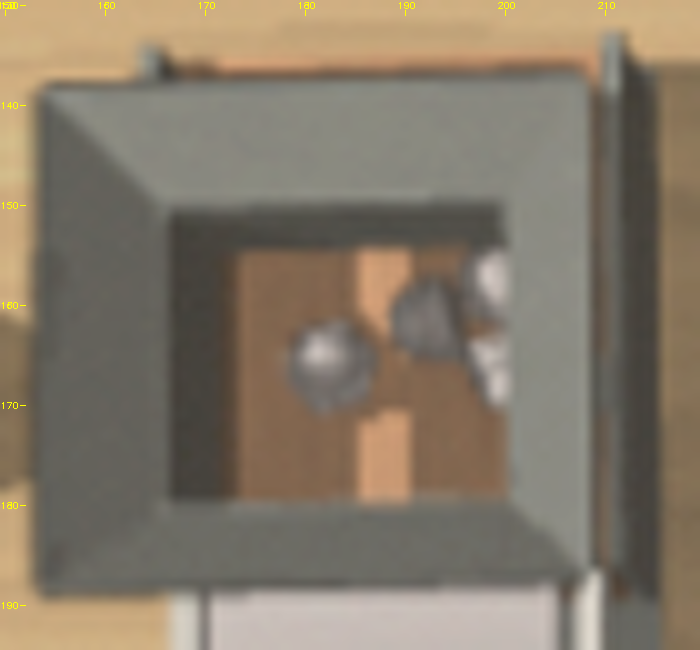

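```bash
python3 - <<'E'
from h import *
st(); print(close_job())
E
```

```text
t 24.033 p [0.3983 0.2523 0.0914] ypr(scoop) 1.511767476066704 0.3941009090459025 0.05158086509397685 F [ 9.8169 -1.0811  3.8481] M [-0.0611 -0.9554 -0.0685] w 0.018265829472851023 q [17.9513 23.3786 98.8503 -0.0737 57.3786 16.4789]
the job is handed in; nothing more can be done
None
```

I scooped all four nuts from the tray, tipped them into the shut chute, and stood the scoop flat and empty where it began. I then pulled the slide to the mark, and the arm is still holding it there. The job was handed in at 24 s of the 67 s allowed.

**Last checks**
- **Nuts:** in the last pictures all four are in the carton, seen through the open throat. None are left in the tray, scoop or chute.
- **Gate:** the peg moved about 80 mm from shut, and the last position reads x = 0.398 m. The pull on the wrist is about 10 N, as expected at the mark. My three estimates of the mark ran from 0.397 to 0.3985 m, so the peg is within about 2 mm of it.
- **Bystanders:** they look unmoved in the final views.

**Small disagreements**
- **Tray wall:** the tray's end wall was about 5 mm farther out than I had measured. I found it by touch, at about 10 N.
- **Side force:** partway through the pull there was about 13 N sideways on the peg. It came from a small offset I had added twice, and I took it out before the end.

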